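# Pull out the tool tray and pack the bench blocks

## Robot

A 6-joint arm with a two-finger parallel gripper is mounted at the origin on the work surface. World frame = base frame: x ahead of the robot, y to its left, z up, the work surface at z = 0. Lengths are in m, angles in degrees, forces in N, time in s.
With the tool pointing down it reaches from about 0.4 to 0.825 m from the base axis. Payload 7 kg.
Tool frame: the origin (TCP) lies between the finger pads; the fingertips stand 19 mm ahead of it and the grasp point (between the pads) is the TCP; x points along the fingers, y is the direction in which the jaws open and shut, and the axes are right-handed (so a half turn about x gives the same grasp; the last joint's range is limited). The gripper opens to 88 mm and grips with 3 to 60 N. Pads are 19 mm wide; open, the fingers measure 130 mm over their backs; the gripper's body (78 mm by 193 mm) begins 47 mm behind the grasp point.
Start: joints at [81.423, 20.546, 0.682, 0, -70.136, -16.507], TCP at [0.286, 0.611, 0.246] pointing down, gripper open.
Joint ranges: [-176.03, 176.03], [-82.01, 121.73], [-58.28, 71.71], [-173.87, 95.51], [-174.79, -0.11], [-173.66, 173.66]. Speed limits (degrees/s): [136.94, 136.94, 172.46, 180, 180, 180].

## Interface

Orientations are given as [roll, pitch, yaw] about the fixed x, y, z axes, in that order (R = Rz(yaw) Ry(pitch) Rx(roll)).
In Python, from plant import r gives the robot as it stands.
- The arm moves only by the tool send_rows, never from a script. Its argument "plan" is a list of rows, each a list of 2 entries, a list of its own where there are three numbers: the shift along the tool's x, y, z scaled (see below), then the turn, a rotation vector about the tool's x, y, z scaled (see below). A call has exactly 5 rows; each row is the pose to reach, as a shift and turn from the pose measured when the call began, along the tool's axes at that moment; what a row does not reach only later rows make up. The controller multiplies each number of a shift by 0.15 m and each number of a turn by pi/4 rad. A row lasts 1/10 s, in which the tool goes at most 50 mm and 8.59 degrees, less where a joint would pass 70% of its speed; a pose out of reach is approached as far as the arm can. A call with a number of a shift or a turn outside -1 to 1 is refused whole. A call with a gripper value outside its range is refused whole. "jaw" is the opening, from -1 (shut) to 1 (fully open), so that 0 is half open, set as the call begins (left out, the last holds). The fingers move at their own pace and stop on an object; "force" is the grip in N (left out, the last holds). Time passes only in rows, so rows that repeat a pose let the fingers close, or fill a call up. It gives the time, the measured TCP pose, the force and the opening at its end, in the units of the state.
- r.get_state(): the state, without advancing time (a new reading comes with each control period).
- r.capture(name): name is "side" or "top" or "wrist"; returns a dict with "color" (420x560x3 uint8, red, green, blue), "range_z" (420x560 float32, m along the optical axis (not along the pixel's ray), 0 where there is no reading), "mtx" (3x3 intrinsics, pixels), "pose" (4x4, takes a point from camera to world coordinates). Camera axes: x right, y down, z forward; pixel columns grow to the right and rows downward; lengths in m; the calibration is good to about 2 mm. The wrist camera is an equidistant fisheye: a pixel r from the principal point sees the ray r / f radians off the axis. A picture is of the moment at which its call begins.
- r.close_job(): hands the job in, once; it reports no verdict.
Trained networks look in a picture, given as the dict that the camera call returned (one of the last four; its "shot" number tells which), for a name from the list of things; names that differ only in an ending like _2 or _b are one class to them, and where a whole thing is asked for, a point or a joint stands for the part that bears it (a point fixed in the world has none). Each returns a list of dicts, best first, with "score" (0 to 1); they miss things now and then, are a little off and sometimes report something else, mostly with a low value. They report only what shows in the picture. A call takes as long as a camera call. They do not tell look-alikes from the thing itself.
- r.find_in(picture, target): "uv" ([column, row] in pixels, amid what is visible of it).
- r.trace(picture, target): "mask" (420x560 bool, what is visible of it) and "uv" ([column, row] in pixels, amid what is visible of it).
The state is a dict: "time_s": time; "joints": joint angles; "qd": joint speeds; "joint_torque": joint torques, N m; "tcp_pos": TCP position; "eef_rot": TCP orientation; "contact_force": force on the tool from outside, world axes, zero at the start; "moment": the same for the moment, N m; "gripper_width": finger opening in m.
Only numpy, scipy, OpenCV 4.12 (cv2) and the standard library are available. Lean on these libraries where they do the work, as an engineer would, in place of code of your own. Each camera call takes 0.05 s, during which the arm holds its last target. There are 200 camera calls.

## Task

Slide the empty metal tray forward from under the lip of the low shelf, keeping it flat on the bench until it is clear, then lift it over and set it lengthwise and wholly on the black bench pad, and let go. Then pack every block and pot standing loose at the left (square blocks, plain round stake, jar, tin; four to six of them) into the tray side by side in one row, each upright on the tray's floor, leaving the tray on the pad and all the other tools where they lie.

Things in the scene. Friction and masses are not known exactly. Their poses are not given: they have to be found in the camera images.
- riser: Low dark wooden shelf fixed to the bench: board 200 mm deep (x), 220 mm wide (y), underside 22 mm and top 40 mm above the bench, 192 mm clear between its side cheeks, back wall 188 mm behind the front edge; boxes on the rear of its top reach 76 mm high, 110 mm or more behind the front edge. Origin on the bench below the middle of the front edge; x points back under the shelf, z up. Its yaw varies.
- lip (a point): Middle of the lower front edge of the shelf board, 22 mm above the bench; axes as riser.
- tray: Loose open aluminium tray, 242 mm long (x), 54 wide (y), 16 high, walls and floor 4 thick (inside 234 x 46 x 12 deep), 0.2 kg. Origin at the centre of its underside, z up. At first its front 99 to 117 mm stand out from under the shelf, 6 mm of air over its walls, so it cannot be lifted; x points back under the shelf; the way forward is free. Grip it across its width, outside the long walls.
- pad: Black rubber-faced board, 290 mm long (x), 130 mm wide (y), 12 mm thick, fixed to the bench. Origin at the centre of its underside; x along its length; z up. Its place and yaw vary.
- doming: Steel doming block with round dimples in its top, 36 x 40 x 40 mm high, about 0.42 kg. Rectangular, upright; origin at the centre of its underside; x along the short side, y along the 40 mm side, z up. May be absent in a run (then no pose).
- swage: Pale wooden swage block with two grooves across its top, 34 x 40 x 44 mm high, about 0.06 kg. Rectangular, upright; origin at the centre of its underside; x along the short side, y along the 40 mm side, z up. May be absent in a run (then no pose).
- die: Brass die block with a dark rectangle on its top, 30 x 40 x 40 mm high, about 0.38 kg. Rectangular, upright; origin at the centre of its underside; x along the short side, y along the 40 mm side, z up. May be absent in a run (then no pose).
- stake: Plain aluminium cylinder, 38 mm diameter, 42 mm high, about 0.16 kg. Upright; origin at the centre of its underside, z up. May be absent in a run (then no pose).
- jar: Small amber jar with a black cap of the same diameter, 36 mm diameter, 46 mm high, about 0.08 kg. Upright; origin at the centre of its underside, z up. May be absent in a run (then no pose).
- tin: Small closed round steel tin with a darker lid, 40 mm diameter, 42 mm high, about 0.1 kg. Upright; origin at the centre of its underside, z up. May be absent in a run (then no pose).
- hammer: Hammer lying to the right of the pad, 220 mm long; a bystander. Origin under its middle, x along it.
- cone: Wooden ring cone, 52 mm wide at the foot and 102 mm high, standing among the things at the left; a bystander. Origin at the centre of its underside.
- bangle: Brass bangle, 68 mm diameter, 10 mm high, lying near the robot; a bystander. Origin at the centre of its underside.
- graver: Screwdriver-like graver, 160 mm long, lying at the far left; a bystander.
- anvil: Steel bench block, 80 x 80 x 35 mm, at the right near the robot; a bystander. Origin at the centre of its underside.
- pliers: Red-handled pliers, 140 mm long, lying at the left near the robot; a bystander.
- ringbox: Small blue cloth-covered box, 60 x 50 x 38 mm, at the far left; a bystander. Origin at the centre of its underside.
There are look-alikes about, which are no part of the job. What is shaped like the stake but red is not meant.

How it is judged (in metres and radians):
On the way, in this order (a step that is already met when the one before it is completed fails the run):
1. the tray is slid forward clear of the lip, still flat on the bench (x of tray in the frame of lip below -0.119 m and height (world z) of tray below 0.006 m and angle between tray's own z axis and vertical below 0.06 rad), for 0.1 s.
2. the tray is set lengthwise on the pad and let go (x of tray in the frame of pad between -0.032 and 0.032 m and y of tray in the frame of pad between -0.042 and 0.042 m and z of tray in the frame of pad between 0.009 and 0.016 m and angle between the x axis of tray and the x axis of pad, either way round below 0.25 rad and angle between tray's own z axis and vertical below 0.06 rad and contact force between the fingers and tray below 0.3 N and linear speed of tray below 0.02 m/s), for 0.3 s.
At the end, for the whole second after the job is handed in: Tray flat on the pad, within 32 mm lengthwise, 42 mm sideways and 0.25 rad of its middle; every block and pot present stands upright (0.12 rad) in the tray, its foot within 3.5 mm of floor level and within 15 mm of the middle line; all at rest (x of tray in the frame of pad between -0.032 and 0.032 m and y of tray in the frame of pad between -0.042 and 0.042 m and z of tray in the frame of pad between 0.009 and 0.016 m and angle between the x axis of tray and the x axis of pad, either way round below 0.25 rad and angle between tray's own z axis and vertical below 0.06 rad and linear speed of each of tray, doming, swage, die, stake, jar, tin below 0.02 m/s and x of doming in the frame of tray between -0.103 and 0.103 m and y of doming in the frame of tray between -0.015 and 0.015 m and z of doming in the frame of tray between 0.0005 and 0.0075 m and angle between each of doming, swage, die, stake, jar, tin's own z axis and vertical below 0.12 rad and x of swage in the frame of tray between -0.104 and 0.104 m and y of swage in the frame of tray between -0.015 and 0.015 m and z of swage in the frame of tray between 0.0005 and 0.0075 m and x of die in the frame of tray between -0.106 and 0.106 m and y of die in the frame of tray between -0.015 and 0.015 m and z of die in the frame of tray between 0.0005 and 0.0075 m and x of stake in the frame of tray between -0.102 and 0.102 m and y of stake in the frame of tray between -0.015 and 0.015 m and z of stake in the frame of tray between 0.0005 and 0.0075 m and x of jar in the frame of tray between -0.103 and 0.103 m and y of jar in the frame of tray between -0.015 and 0.015 m and z of jar in the frame of tray between 0.0005 and 0.0075 m and x of tin in the frame of tray between -0.101 and 0.101 m and y of tin in the frame of tray between -0.015 and 0.015 m and z of tin in the frame of tray between 0.0005 and 0.0075 m); the robot touches nothing.
It fails at once if a bystander is moved more than 40 mm (distance of any of hammer, cone, bangle, graver, anvil, pliers, ringbox from where it was at the start of the episode above 0.04 m).
It fails at once if the ring cone is tipped over (angle between cone's own z axis and vertical above 0.6 rad).
Of doming, swage, die, stake, jar, tin only 4 to 6 are there at a start; the rules pass over those that are not, and their reading is None.
At some moment in a run one of doming, stake, tin may be knocked a few centimetres aside while the robot is not near it.
It also fails if it takes over 210 s, if anything falls off the work surface, if the arm or the gripper's body presses on something with over 40 N, if the wrist force passes 120 N, or if a joint passes its speed limit or range.

## Working session

There is one attempt and no reset: what is moved stays moved. The work goes in short steps, Python scripts to look and compute and a tool call to move; the robot and the scene stay as the last step left them, time stands still between calls to the robot, and variables do not carry over. Pictures are saved under pics/ and viewed, about 12 in all and at most 16, crops included, and the job is handed in when it is done.

Besides the shell and the picture viewer there is one more tool, called after "Request:" by a JSON object that holds its "method" and its "body", one argument or row to a line. send_rows: Moves the arm, as the interface text tells. Its arguments: {"type":"object","properties":{"plan":{"type":"array"},"jaw":{"type":"number"},"force":{"type":"number"}},"required":["plan"]}

```bash
mkdir -p pics; ls
cat > h.py <<'E'
import numpy as np, cv2
from scipy.spatial.transform import Rotation as R
from plant import r
def pts(c,mask=None):
    z=c['range_z']; v,u=np.nonzero((z>0)&(mask if mask is not None else True))
    K=c['mtx']; d=z[v,u]
    p=np.c_[(u-K[0,2])/K[0,0]*d,(v-K[1,2])/K[1,1]*d,d]
    return p@c['pose'][:3,:3].T+c['pose'][:3,3], u, v
def save(img,n): cv2.imwrite('pics/'+n+'.png',img[...,::-1])
E
python3 - <<'E'
from h import *
s=r.get_state(); print({k:np.round(v,3) for k,v in s.items()})
for n in ['top','side']:
    c=r.capture(n); save(c['color'],n+'0'); print(n,c['mtx'].round(1).tolist(),c['pose'].round(3).tolist())
    if n=='top':
        for t in 'riser tray pad doming swage die stake jar tin hammer cone bangle anvil ringbox pliers graver'.split():
            for q in r.trace(c,t)[:3]:
                p,u,v=pts(c,q['mask'])
                zt=np.percentile(p[:,2],95) if len(p) else 0
                k=p[:,2]>zt-.006
                print(t,round(q['score'],2),np.round(q['uv']),len(p),np.median(p[k],0).round(3),'rng',p[k].min(0).round(3),p[k].max(0).round(3))
E
```

```text
pics
{'time_s': np.float64(0.0), 'joints': array([ 8.1423e+01,  2.0590e+01,  6.3100e-01, -2.1000e-02, -7.0136e+01,
       -1.6507e+01]), 'qd': array([-0.01 , -0.153, -0.081, -0.01 ,  0.047, -0.046]), 'joint_torque': array([-2.0000e-03, -5.8272e+01,  2.9305e+01,  6.9970e+00,  7.0000e-03,
       -0.0000e+00]), 'tcp_pos': array([0.286, 0.611, 0.245]), 'eef_rot': array([  94.589,   89.903, -110.502]), 'contact_force': array([-0.724, -0.658, -0.278]), 'moment': array([ 0.013, -0.044,  0.032]), 'gripper_width': np.float64(0.088)}
top [[446.2, 0.0, 284.8], [0.0, 446.2, 212.1], [0.0, 0.0, 1.0]] [[-0.012, -0.998, 0.054, 0.383], [-1.0, 0.012, -0.002, 0.051], [0.002, -0.054, -0.999, 1.247], [0.0, 0.0, 0.0, 1.0]]
riser 0.69 [291.  98.] 5784 [0.808 0.    0.076] rng [ 0.777 -0.056  0.072] [0.839 0.118 0.084]
tray 0.79 [297. 154.] 825 [0.596 0.016 0.018] rng [ 0.557 -0.017  0.013] [0.665 0.04  0.036]
pad 0.57 [403. 198.] 4899 [ 0.485 -0.278  0.014] rng [ 0.342 -0.355  0.011] [ 0.636 -0.201  0.022]
doming 0.57 [178. 185.] 239 [0.531 0.34  0.042] rng [0.511 0.318 0.038] [0.553 0.362 0.046]
stake 0.69
[... 949 characters left out ...]
] rng [ 0.233 -0.467  0.034] [ 0.327 -0.37   0.043]
ringbox 0.94 [111. 201.] 520 [0.481 0.529 0.039] rng [0.446 0.498 0.036] [0.514 0.56  0.046]
ringbox 0.75 [290. 100.] 5757 [0.808 0.    0.076] rng [ 0.777 -0.056  0.072] [0.839 0.118 0.084]
ringbox 0.46 [232. 264.] 3 [0.306 0.202 0.013] rng [0.303 0.197 0.01 ] [0.308 0.206 0.016]
pliers 0.87 [181. 287.] 414 [0.236 0.333 0.012] rng [0.182 0.272 0.009] [0.28  0.407 0.019]
graver 0.7 [150. 252.] 273 [0.344 0.408 0.026] rng [0.325 0.373 0.023] [0.364 0.45  0.031]
side [[401.9, 0.0, 279.2], [0.0, 401.9, 215.0], [0.0, 0.0, 1.0]] [[-0.685, -0.364, 0.631, -0.243], [-0.729, 0.347, -0.59, 0.701], [-0.004, -0.864, -0.503, 0.603], [0.0, 0.0, 0.0, 1.0]]
```

Run:
```python
import cv2
a=cv2.imread('pics/top0.png')
cv2.imwrite('pics/crop0.png',cv2.resize(a[110:300,90:350],None,fx=3,fy=3,interpolation=cv2.INTER_CUBIC))
```

```text
(no output)
```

View pics/top0.png

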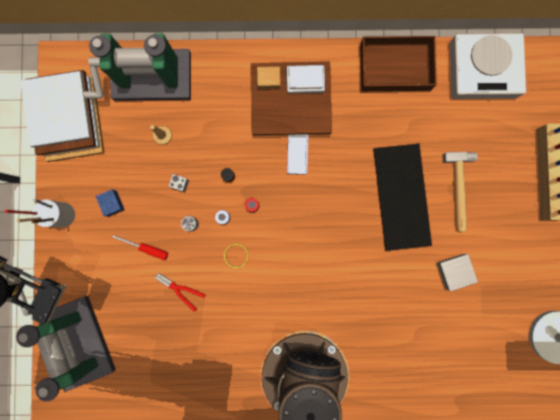

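View pics/crop0.png

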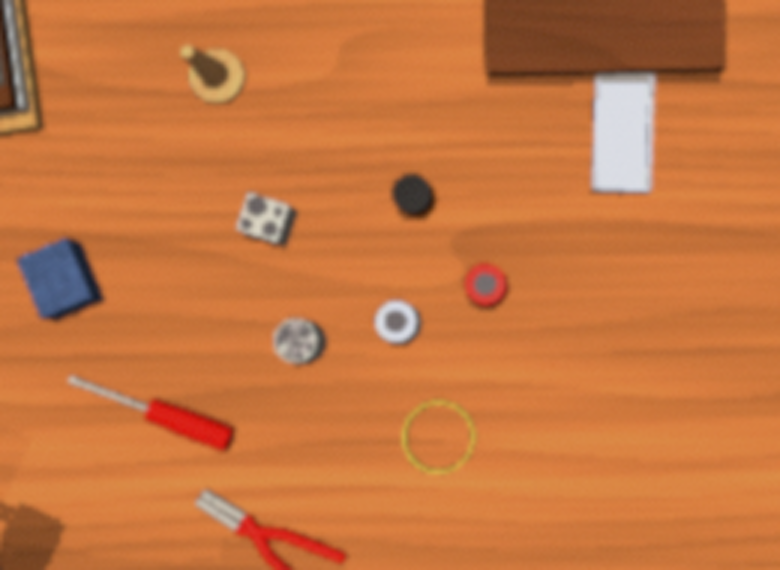

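The pictures show the parts as follows:
- **Tray:** its front at (298,155).
- **Pad:** centred at (403,197).
- **Doming:** (178,183).
- **Jar:** black cap at (227,175).
- **Tin:** dark lid at (189,224).
- **Stake:** two candidates, plain aluminium at (222,217) and the red look-alike at (251,205). The red one is rejected.
- **Swage and die:** absent.

So there are four pieces. Next I fit the rectangles for the tray and pad.

```bash
cat >> h.py <<'E'
def rect(p):
    (c,s,a)=cv2.minAreaRect(p[:,:2].astype(np.float32)); 
    if s[0]<s[1]: s=s[::-1]; a+=90
    return np.array(c),np.array(s),(a+90)%180-90   # long axis angle
def plan(*wps):
    """wps: (x,y,z,jaw_dir_deg or None); prints shift,turn for each call"""
    s=r.get_state(); P=np.array(s['tcp_pos']); M=R.from_euler('xyz',s['eef_rot'],degrees=True).as_matrix()
    yw=np.degrees(np.arctan2(M[1,1],M[0,1])); print('jaw now',yw.round(2),'P',P.round(4),'j',np.round(s['joints'],1),'t',s['time_s'])
    for x,y,z,a in wps:
        if a is None: a=yw
        a=yw+((a-yw+90)%180-90); 
        yd=np.array([np.cos(np.radians(a)),np.sin(np.radians(a)),0]); xd=np.array([0,0,-1.])
        N=np.c_[xd,yd,np.cross(xd,yd)]
        sh=M.T@(np.array([x,y,z])-P)/.15; rv=R.from_matrix(M.T@N).as_rotvec()/(np.pi/4)
        print(sh.round(3).tolist(),rv.round(3).tolist(),'!!' if max(abs(sh).max(),abs(rv).max())>1 else '')
        P=np.array([x,y,z]);M=N;yw=a
E
python3 - <<'E'
from h import *
c=r.capture('top')
for t in ['tray','pad']:
    q=r.trace(c,t)[0]; m=q['mask']
    z0=.016 if t=='tray' else .012
    # project mask onto known plane
    v,u=np.nonzero(m); K=c['mtx']; ray=np.c_[(u-K[0,2])/K[0,0],(v-K[1,2])/K[1,1],np.ones(len(u))]@c['pose'][:3,:3].T
    o=c['pose'][:3,3]; p=o+ray*((z0-o[2])/ray[:,2])[:,None]
    print(t,rect(p), p.mean(0))
p,u,v=pts(c); k=(abs(p[:,2]-.040)<.008)&(p[:,0]>.64)&(p[:,0]<.9)&(abs(p[:,1]-.02)<.15)
print('riser',rect(p[k]),p[k].min(0),p[k].max(0),k.sum())
# dark pad from colour
g=c['color'].max(2)<50; n,l,st,ce=cv2.connectedComponentsWithStats(g.astype(np.uint8)); i=l[197,403]; pp,_,_=pts(c,l==i); print('padcol',rect(pp),i)
q=r.trace(c,'riser')[0]; 
# riser front edge: lowest row of mask per column
m=q['mask']; cols=np.arange(258,325,6); o=c['pose'][:3,3];K=c['mtx']
rows=np.array([np.nonzero(m[:,x])[0].max()+.5 for x in cols]); ray=np.c_[(cols-K[0,2])/K[0,0],(rows-K[1,2])/K[1,1],np.ones(len(cols))]@c['pose'][:3,:3].T
e=o+ray*((.03-o[2])/ray[:,2])[:,None]; print('front edge',e[:,:2].round(3).tolist())
E
```

```text
tray (array([0.60998547, 0.01217121]), array([0.11142045, 0.05354531]), -3.265655517578125) [0.60984228 0.01231727 0.016     ]
pad (array([ 0.4884789 , -0.27797183]), array([0.2902534 , 0.13230702]), 5.382741928100586) [ 0.48862237 -0.27774759  0.012     ]
riser (array([0.76360595, 0.02826541]), array([0.22042741, 0.20300125]), -89.49335658550262) [ 0.66175678 -0.08234977  0.03203749] [0.86525626 0.13923143 0.04794331] 4253
padcol (array([ 0.48978508, -0.27895081]), array([0.28191203, 0.12688094]), 5.548587799072266) 12
front edge [[0.661, 0.119], [0.661, 0.103], [0.661, 0.086], [0.661, 0.07], [0.663, 0.053], [0.663, 0.036], [0.666, 0.02], [0.663, 0.003], [0.662, -0.013], [0.662, -0.03], [0.662, -0.046], [0.665, -0.063]]
```

Run:
```python
from h import *
plan((.35,.49,.2,60),(.42,.37,.18,75),(.49,.25,.16,86.7),(.56,.13,.14,86.7),(.625,.0115,.11,86.7))
```

```text
jaw now -115.08 P [0.2862 0.6113 0.2456] j [ 81.4  20.5   0.7   0.  -70.1 -16.5] t 1.1
[0.304, 0.552, -0.728] [0.109, -0.0, 0.0] 
[0.133, 0.459, -0.804] [-0.333, 0.0, 0.0] 
[0.133, 0.652, -0.658] [-0.26, 0.0, 0.0] 
[0.133, 0.772, -0.512] [0.0, 0.0, 0.0] 
[0.2, 0.764, -0.478] [0.0, 0.0, 0.0]
```

Request:
{"method": "send_rows", "body": {
  "plan": [
    [[0.304,0.552,-0.728],[0.109,0,0]],
    [[0.304,0.552,-0.728],[0.109,0,0]],
    [[0.304,0.552,-0.728],[0.109,0,0]],
    [[0.304,0.552,-0.728],[0.109,0,0]],
    [[0.304,0.552,-0.728],[0.109,0,0]]
  ],
  "jaw": 1
}}

```text
time_s: 1.6
tcp_pos: [0.3506, 0.4893, 0.2003]
eef_rot: [-105.6, 90.0, 44.3]
contact_force: [0.4, 1.1, 0.8]
gripper_width: 0.0876
```

Request:
{"method": "send_rows", "body": {
  "plan": [
    [[0.133,0.459,-0.804],[-0.333,0,0]],
    [[0.133,0.459,-0.804],[-0.333,0,0]],
    [[0.133,0.459,-0.804],[-0.333,0,0]],
    [[0.133,0.459,-0.804],[-0.333,0,0]],
    [[0.133,0.459,-0.804],[-0.333,0,0]]
  ]
}}

```text
time_s: 2.1
tcp_pos: [0.4211, 0.3699, 0.1808]
eef_rot: [-115.7, 89.9, 49.2]
contact_force: [-0.3, 0.8, 0.6]
gripper_width: 0.0878
```

Request:
{"method": "send_rows", "body": {
  "plan": [
    [[0.133,0.652,-0.658],[-0.26,0,0]],
    [[0.133,0.652,-0.658],[-0.26,0,0]],
    [[0.133,0.652,-0.658],[-0.26,0,0]],
    [[0.133,0.652,-0.658],[-0.26,0,0]],
    [[0.133,0.652,-0.658],[-0.26,0,0]]
  ]
}}

```text
time_s: 2.6
tcp_pos: [0.4914, 0.2506, 0.161]
eef_rot: [-131.5, 89.9, 45.1]
contact_force: [0.3, -0.2, -0.1]
gripper_width: 0.0876
```

Request:
{"method": "send_rows", "body": {
  "plan": [
    [[0.133,0.772,-0.512],[0,0,0]],
    [[0.133,0.772,-0.512],[0,0,0]],
    [[0.133,0.772,-0.512],[0,0,0]],
    [[0.133,0.772,-0.512],[0,0,0]],
    [[0.133,0.772,-0.512],[0,0,0]]
  ]
}}

```text
time_s: 3.1
tcp_pos: [0.5616, 0.1315, 0.141]
eef_rot: [-133.7, 89.9, 42.8]
contact_force: [-0.2, 0.3, -0.2]
gripper_width: 0.0877
```

Request:
{"method": "send_rows", "body": {
  "plan": [
    [[0.2,0.764,-0.478],[0,0,0]],
    [[0.2,0.764,-0.478],[0,0,0]],
    [[0.2,0.764,-0.478],[0,0,0]],
    [[0.2,0.764,-0.478],[0,0,0]],
    [[0.2,0.764,-0.478],[0,0,0]]
  ]
}}

```text
time_s: 3.6
tcp_pos: [0.6265, 0.0142, 0.1109]
eef_rot: [-132.2, 89.8, 44.4]
contact_force: [-0.3, -0.0, 0.4]
gripper_width: 0.0878
```

Run:
```python
from h import *
plan((.625,.0115,.024,86.7),(.625,.0115,.024,86.7),(.478,.020,.024,86.7))
```

```text
jaw now -93.45 P [0.6265 0.0142 0.1109] j [ 19.1  22.5 -15.4  -0.1 -52.   67.5] t 3.6
[0.579, 0.02, 0.01] [-0.003, -0.002, 0.003] 
[0.0, 0.0, 0.0] [0.0, 0.0, 0.0] 
[0.0, -0.0, 0.982] [0.0, 0.0, 0.0]
```

Request:
{"method": "send_rows", "body": {
  "plan": [
    [[0.2,0.02,0.01],[0,0,0]],
    [[0.4,0.02,0.01],[0,0,0]],
    [[0.5,0.02,0.01],[0,0,0]],
    [[0.579,0.02,0.01],[0,0,0]],
    [[0.579,0.02,0.01],[0,0,0]]
  ]
}}

```text
time_s: 4.1
tcp_pos: [0.6242, 0.0131, 0.0232]
eef_rot: [-102.1, 89.9, 74.6]
contact_force: [-1.3, 0.4, -0.6]
gripper_width: 0.0877
```

Request:
{"method": "send_rows", "body": {
  "plan": [
    [[0,0,0],[0,0,0]],
    [[0,0,0],[0,0,0]],
    [[0,0,0],[0,0,0]],
    [[0,0,0],[0,0,0]],
    [[0,0,0],[0,0,0]]
  ],
  "jaw": -1,
  "force": 25
}}

```text
time_s: 4.6
tcp_pos: [0.6244, 0.0129, 0.0237]
eef_rot: [-119.2, 89.9, 57.4]
contact_force: [-0.1, 0.4, 2.9]
gripper_width: 0.054
```

Gripped at 54 mm, which is the tray's width. Now I pull it.

Request:
{"method": "send_rows", "body": {
  "plan": [
    [[0,0,0.15],[0,0,0]],
    [[0,0,0.4],[0,0,0]],
    [[0,0,0.65],[0,0,0]],
    [[0,0,0.85],[0,0,0]],
    [[0,0,0.97],[0,0,0]]
  ]
}}

```text
time_s: 5.1
tcp_pos: [0.4771, 0.021, 0.0238]
eef_rot: [-112.9, 89.9, 63.7]
contact_force: [1.8, 0.0, -1.0]
gripper_width: 0.054
```

Request:
{"method": "send_rows", "body": {
  "plan": [
    [[0,0,0],[0,0,0]],
    [[0,0,0],[0,0,0]],
    [[0,0,0],[0,0,0]],
    [[0,0,0],[0,0,0]],
    [[0,0,0],[0,0,0]]
  ],
  "jaw": 1
}}

```text
time_s: 5.6
tcp_pos: [0.4777, 0.0209, 0.0236]
eef_rot: [-113.8, 89.9, 62.8]
contact_force: [0.5, 0.1, 0.4]
gripper_width: 0.0856
```

Run:
```python
from h import *
c=r.capture('top'); save(c['color'],'top1')
q=r.trace(c,'tray')[0]; v,u=np.nonzero(q['mask']); p,_,_=pts(c,q['mask']); print(q['score'],rect(p),len(p),p.min(0),p.max(0))
c=r.capture('wrist'); save(c['color'],'wr1'); print(c['mtx'],c['pose'])
cv2.imwrite('pics/c1.png',np.hstack([cv2.imread('pics/top1.png'),cv2.imread('pics/wr1.png')])[:, :, :][:, ::1][::1])
im=cv2.resize(cv2.imread('pics/c1.png'),(800,300)); cv2.imwrite('pics/c1.png',im)
plan()
```

```text
0.65 (array([0.5309602 , 0.01614706]), array([0.24812692, 0.05632306]), -3.0805282592773438) 568 [ 0.40779506 -0.01744693 -0.00215549] [0.65384993 0.05036321 0.44613205]
[[325.1922621   0.        282.6019706]
 [  0.        325.1922621 211.8208656]
 [  0.          0.          1.       ]] [[-0.05886638 -0.96646437 -0.24996273  0.54445557]
 [-0.9982645   0.05657561  0.01634604  0.01675472]
 [-0.00165607  0.25049115 -0.96811747  0.16411599]
 [ 0.          0.          0.          1.        ]]
jaw now -93.36 P [0.4773 0.0209 0.0236] j [ 26.1  17.9 -39.1  -0.1 -33.   60.6] t 5.75
```

View pics/c1.png

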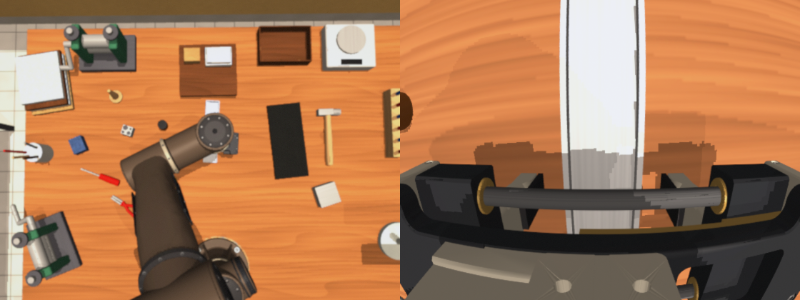

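Run:
```python
from h import *
plan((.529,.018,.024,86.7),(.529,.018,.024,86.7),(.529,.018,.12,86.7),(.51,-.12,.12,92),(.489,-.252,.12,95.4),(.489,-.278,.06,95.4))
```

```text
jaw now -93.36 P [0.4773 0.0209 0.0236] j [ 26.1  17.9 -39.1  -0.1 -33.   60.6] t 5.75
[-0.002, -0.001, -0.345] [-0.001, -0.001, 0.002] 
[0.0, 0.0, 0.0] [0.0, 0.0, 0.0] 
[-0.64, 0.0, 0.0] [0.0, 0.0, 0.0] 
[0.0, 0.926, 0.073] [-0.118, 0.0, 0.0] 
[0.0, 0.875, 0.171] [-0.076, 0.0, 0.0] 
[0.4, 0.173, 0.016] [0.0, 0.0, 0.0]
```

Request:
{"method": "send_rows", "body": {
  "plan": [
    [[0,0,-0.1],[0,0,0]],
    [[0,0,-0.2],[0,0,0]],
    [[0,0,-0.3],[0,0,0]],
    [[0,0,-0.345],[0,0,0]],
    [[0,0,-0.345],[0,0,0]]
  ]
}}

```text
time_s: 6.25
tcp_pos: [0.5295, 0.0178, 0.0234]
eef_rot: [-107.4, 89.9, 69.2]
contact_force: [-0.2, 0.2, 1.3]
gripper_width: 0.0874
```

Request:
{"method": "send_rows", "body": {
  "plan": [
    [[0,0,0],[0,0,0]],
    [[0,0,0],[0,0,0]],
    [[0,0,0],[0,0,0]],
    [[0,0,0],[0,0,0]],
    [[0,0,0],[0,0,0]]
  ],
  "jaw": -1,
  "force": 40
}}

```text
time_s: 6.75
tcp_pos: [0.5293, 0.0178, 0.0235]
eef_rot: [-108.1, 89.9, 68.5]
contact_force: [0.3, -1.0, 0.7]
gripper_width: 0.0535
```

Request:
{"method": "send_rows", "body": {
  "plan": [
    [[-0.05,0,0],[0,0,0]],
    [[-0.2,0,0],[0,0,0]],
    [[-0.4,0,0],[0,0,0]],
    [[-0.58,0,0],[0,0,0]],
    [[-0.64,0,0],[0,0,0]]
  ]
}}

```text
time_s: 7.25
tcp_pos: [0.5305, 0.0181, 0.1226]
eef_rot: [-146.2, 89.7, 30.4]
contact_force: [0.1, -0.0, -1.5]
gripper_width: 0.0535
```

Run:
```python
from h import *
c=r.capture('side'); save(c['color'],'side1')
plan((.51,-.12,.12,92),(.489,-.252,.12,95.4),(.489,-.278,.06,95.4))
```

```text
jaw now -93.37 P [0.5306 0.0181 0.1227] j [ 23.1  13.6 -27.   -0.1 -49.1  63.6] t 7.3
[0.014, 0.927, 0.083] [-0.119, -0.006, 0.004] 
[0.0, 0.875, 0.171] [-0.076, 0.0, 0.0] 
[0.4, 0.173, 0.016] [0.0, 0.0, 0.0]
```

View pics/side1.png

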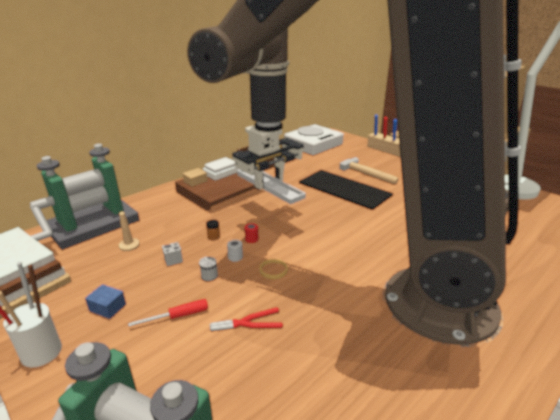

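The tray hangs level in the gripper at (270,180). The jar (213,230), stake (235,250), tin (208,268) and doming (172,254) stand in place.

Request:
{"method": "send_rows", "body": {
  "plan": [
    [[0,0.15,0.01],[-0.02,0,0]],
    [[0,0.4,0.03],[-0.05,0,0]],
    [[0.01,0.65,0.06],[-0.08,0,0]],
    [[0.014,0.85,0.08],[-0.11,0,0]],
    [[0.014,0.927,0.083],[-0.119,-0.006,0.004]]
  ]
}}

```text
time_s: 7.8
tcp_pos: [0.508, -0.122, 0.1186]
eef_rot: [-0.3, 89.9, -178.4]
contact_force: [0.3, 0.6, -2.4]
gripper_width: 0.0537
```

Request:
{"method": "send_rows", "body": {
  "plan": [
    [[0,0.15,0.03],[-0.02,0,0]],
    [[0,0.4,0.08],[-0.04,0,0]],
    [[0,0.65,0.13],[-0.06,0,0]],
    [[0,0.82,0.16],[-0.076,0,0]],
    [[0,0.875,0.171],[-0.076,0,0]]
  ]
}}

```text
time_s: 8.3
tcp_pos: [0.4858, -0.2557, 0.1175]
eef_rot: [-8.1, 89.7, 177.1]
contact_force: [-0.8, 1.1, -2.0]
gripper_width: 0.0538
```

Run:
```python
from h import *
plan((.489,-.278,.06,95.4),(.489,-.278,.0355,95.4))
```

```text
jaw now -84.8 P [ 0.4858 -0.2557  0.1175] j [ -7.3  15.8 -24.8   0.  -49.7 102.5] t 8.3
[0.384, 0.15, -0.01] [-0.004, 0.006, 0.001] 
[0.163, 0.0, 0.0] [0.0, 0.0, 0.0]
```

Request:
{"method": "send_rows", "body": {
  "plan": [
    [[0.1,0.15,-0.01],[0,0,0]],
    [[0.25,0.15,-0.01],[-0.004,0.006,0.001]],
    [[0.384,0.15,-0.01],[-0.004,0.006,0.001]],
    [[0.384,0.15,-0.01],[-0.004,0.006,0.001]],
    [[0.384,0.15,-0.01],[-0.004,0.006,0.001]]
  ]
}}

```text
time_s: 8.8
tcp_pos: [0.489, -0.2775, 0.0596]
eef_rot: [-5.8, 89.9, 179.6]
contact_force: [0.5, 0.8, -2.0]
gripper_width: 0.0533
```

Request:
{"method": "send_rows", "body": {
  "plan": [
    [[0.05,0,0],[0,0,0]],
    [[0.1,0,0],[0,0,0]],
    [[0.14,0,0],[0,0,0]],
    [[0.16,0,0],[0,0,0]],
    [[0.16,0,0],[0,0,0]]
  ]
}}

```text
time_s: 9.3
tcp_pos: [0.489, -0.2774, 0.0357]
eef_rot: [-3.3, 89.9, -177.8]
contact_force: [0.9, -0.0, -2.2]
gripper_width: 0.0535
```

Run:
```python
from h import *
plan((.489,-.278,.0355,95.4))
print(r.get_state()['contact_force'])
```

```text
jaw now -84.58 P [ 0.489  -0.2774  0.0357] j [ -9.6  22.9 -27.6   0.  -39.5 105. ] t 9.3
[0.001, 0.004, 0.0] [0.0, 0.002, 0.0] 
[ 0.94788219 -0.03975332 -2.18250617]
```

Request:
{"method": "send_rows", "body": {
  "plan": [
    [[0.006,0.003,0],[0,0.002,0]],
    [[0.006,0.003,0],[0,0.002,0]],
    [[0.006,0.003,0],[0,0.002,0]],
    [[0.006,0.003,0],[0,0.002,0]],
    [[0.006,0.003,0],[0,0.002,0]]
  ]
}}

```text
time_s: 9.8
tcp_pos: [0.4891, -0.2776, 0.0355]
eef_rot: [-159.9, 90.0, 25.5]
contact_force: [-2.5, 4.7, 7.5]
gripper_width: 0.0534
```

Request:
{"method": "send_rows", "body": {
  "plan": [
    [[0,0,0],[0,0,0]],
    [[0,0,0],[0,0,0]],
    [[0,0,0],[0,0,0]],
    [[0,0,0],[0,0,0]],
    [[0,0,0],[0,0,0]]
  ],
  "jaw": 1
}}

```text
time_s: 10.3
tcp_pos: [0.4891, -0.2776, 0.0354]
eef_rot: [-161.2, 90.0, 24.3]
contact_force: [-0.6, 0.1, -1.2]
gripper_width: 0.0854
```

Request:
{"method": "send_rows", "body": {
  "plan": [
    [[-0.2,0,0],[0,0,0]],
    [[-0.4,0,0],[0,0,0]],
    [[-0.6,0,0],[0,0,0]],
    [[-0.8,0,0],[0,0,0]],
    [[-0.97,0,0],[0,0,0]]
  ]
}}

```text
time_s: 10.8
tcp_pos: [0.4891, -0.2778, 0.1827]
eef_rot: [171.5, 89.9, -3.0]
contact_force: [1.1, 0.5, -0.0]
gripper_width: 0.0873
```

```bash
cat >> h.py <<'E'
def obj(c,names,zt):
    o=c['pose'][:3,3];K=c['mtx']
    for t in names:
        for q in r.trace(c,t)[:3]:
            p,u,v=pts(c,q['mask']); k=abs(p[:,2]-zt[t])<.008
            if k.sum()<40: continue
            (cx,cy),R0=cv2.minEnclosingCircle(p[k][:,:2].astype(np.float32))
            print(t,round(q['score'],2),np.round(q['uv']),'top mean',p[k].mean(0).round(4),'circ',np.round([cx,cy,R0],4),'rect',*[np.round(a,3) for a in rect(p[k])],'sat',np.median(cv2.cvtColor(c['color'],cv2.COLOR_RGB2HSV)[v[k],u[k],1]))
ZT=dict(doming=.04,swage=.044,die=.04,stake=.042,jar=.046,tin=.042)
E
python3 - <<'E'
from h import *
c=r.capture('top'); save(c['color'],'top2')
obj(c,['stake','jar','tin','doming'],ZT)
q=r.trace(c,'tray')[0]; p,_,_=pts(c,q['mask']); print(q['score'],rect(p),np.median(p,0))
plan()
E
```

```text
stake 0.59 [220. 217.] top mean [0.4354 0.2186 0.0427] circ [0.4362 0.2189 0.0184] rect [0.436 0.219] [0.035 0.034] -55.007 sat 8.5
stake 0.48 [252. 204.] top mean [0.4681 0.1387 0.0429] circ [0.4682 0.1384 0.0177] rect [0.468 0.139] [0.033 0.033] -89.883 sat 170.0
jar 0.66 [189. 226.] top mean [0.4204 0.3096 0.0433] circ [0.4204 0.3099 0.0203] rect [0.42  0.309] [0.039 0.035] 89.172 sat 23.0
jar 0.61 [226. 174.] top mean [0.5521 0.2041 0.0467] circ [0.5522 0.2046 0.0179] rect [0.552 0.204] [0.035 0.034] 25.603 sat 36.0
jar 0.48 [292.  99.] top mean [0.744  0.0319 0.0416] circ [0.7623 0.0312 0.144 ] rect [0.763 0.028] [0.22  0.201] -89.41 sat 177.0
tin 0.7 [188. 222.] top mean [0.4203 0.3093 0.043 ] circ [0.4204 0.3099 0.0203] rect [0.42  0.309] [0.039 0.035] 89.172 sat 23.0
doming 0.62 [178. 182.] top mean [0.5321 0.3392 0.0407] circ [0.532  0.3387 0.0244] rect [0.532 0.34 ] [0.041 0.035] 70.763 sat 24.5
0.79 (array([ 0.4178552, -0.3050977]), array([0.08833225, 0.01175554]), 4.731874942779541) [ 0.41524875 -0.30556285  0.01974216]
jaw now -84.6 P [ 0.4884 -0.2775  0.1799] j [ -9.7  13.  -19.   -0.  -58.  105.1] t 11.1
```

View pics/top2.png

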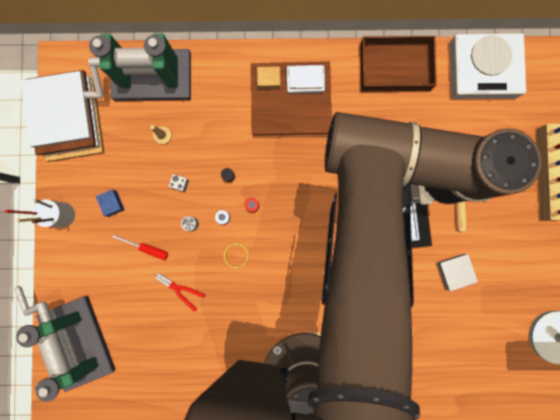

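Run:
```python
from h import *
plan((.505,-.14,.16,95.4),(.525,.0,.14,95.4),(.54,.13,.12,95.4),(.552,.2043,.09,95.4),(.552,.2043,.035,95.4))
```

```text
jaw now -84.6 P [ 0.4884 -0.2775  0.1799] j [ -9.7  13.  -19.   -0.  -58.  105.1] t 11.1
[0.133, -0.902, -0.197] [0.0, 0.001, 0.001] 
[0.133, -0.917, -0.221] [0.0, 0.0, 0.0] 
[0.133, -0.853, -0.181] [0.0, 0.0, 0.0] 
[0.2, -0.486, -0.126] [0.0, 0.0, 0.0] 
[0.367, 0.0, 0.0] [0.0, 0.0, 0.0]
```

Request:
{"method": "send_rows", "body": {
  "plan": [
    [[0.133,-0.902,-0.197],[0,0,0]],
    [[0.133,-0.902,-0.197],[0,0,0]],
    [[0.133,-0.902,-0.197],[0,0,0]],
    [[0.133,-0.902,-0.197],[0,0,0]],
    [[0.133,-0.902,-0.197],[0,0,0]]
  ]
}}

```text
time_s: 11.6
tcp_pos: [0.5046, -0.1391, 0.159]
eef_rot: [-18.4, 89.8, 167.2]
contact_force: [-0.1, -0.3, 0.5]
gripper_width: 0.0878
```

Request:
{"method": "send_rows", "body": {
  "plan": [
    [[0.133,-0.917,-0.221],[0,0,0]],
    [[0.133,-0.917,-0.221],[0,0,0]],
    [[0.133,-0.917,-0.221],[0,0,0]],
    [[0.133,-0.917,-0.221],[0,0,0]],
    [[0.133,-0.917,-0.221],[0,0,0]]
  ]
}}

```text
time_s: 12.1
tcp_pos: [0.5242, 0.0009, 0.1385]
eef_rot: [-6.3, 89.8, 179.3]
contact_force: [-0.8, 0.0, 0.1]
gripper_width: 0.0876
```

Request:
{"method": "send_rows", "body": {
  "plan": [
    [[0.133,-0.853,-0.181],[0,0,0]],
    [[0.133,-0.853,-0.181],[0,0,0]],
    [[0.133,-0.853,-0.181],[0,0,0]],
    [[0.133,-0.853,-0.181],[0,0,0]],
    [[0.133,-0.853,-0.181],[0,0,0]]
  ]
}}

```text
time_s: 12.6
tcp_pos: [0.5386, 0.1298, 0.118]
eef_rot: [1.4, 89.7, -173.0]
contact_force: [-0.0, -0.1, 0.6]
gripper_width: 0.0878
```

Request:
{"method": "send_rows", "body": {
  "plan": [
    [[0.1,-0.486,-0.126],[0,0,0]],
    [[0.2,-0.486,-0.126],[0,0,0]],
    [[0.2,-0.486,-0.126],[0,0,0]],
    [[0.2,-0.486,-0.126],[0,0,0]],
    [[0.2,-0.486,-0.126],[0,0,0]]
  ]
}}

```text
time_s: 13.1
tcp_pos: [0.5504, 0.2024, 0.0884]
eef_rot: [1.8, 89.7, -172.7]
contact_force: [-1.1, -0.6, 0.9]
gripper_width: 0.0875
```

Run:
```python
from h import *
c=r.capture('wrist'); save(c['color'],'wr2')
c=r.capture('top'); 
q=r.trace(c,'tray')[0]; m=q['mask']; v,u=np.nonzero(m);K=c['mtx'];o=c['pose'][:3,3]; ray=np.c_[(u-K[0,2])/K[0,0],(v-K[1,2])/K[1,1],np.ones(len(u))]@c['pose'][:3,:3].T
p=o+ray*((.028-o[2])/ray[:,2])[:,None]
print(q['score'],rect(p)); 
plan((.552,.2043,.035,95.4))
```

```text
0.79 (array([ 0.48788393, -0.27614769]), array([0.24130505, 0.06105569]), 6.0753936767578125)
jaw now -84.52 P [0.5505 0.2031 0.0887] j [ 39.2  20.9 -21.5  -0.2 -47.8  56.4] t 13.25
[0.358, -0.007, -0.012] [0.002, 0.006, 0.0]
```

View pics/wr2.png

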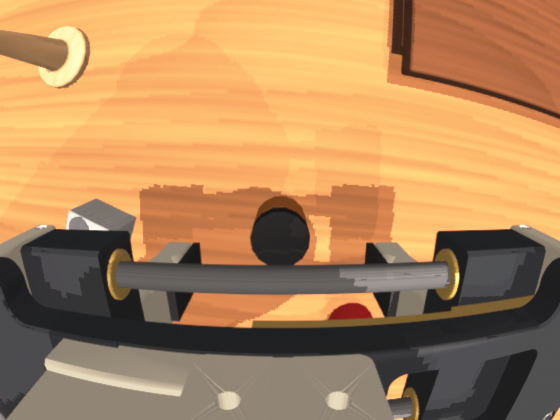

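The jar (280,235) sits midway between the fingers. The top camera puts the tray at (0.488, -0.276), which agrees with the arm's own reading.

Request:
{"method": "send_rows", "body": {
  "plan": [
    [[0.1,-0.007,-0.012],[0,0,0]],
    [[0.2,-0.007,-0.012],[0.002,0.006,0]],
    [[0.3,-0.007,-0.012],[0.002,0.006,0]],
    [[0.358,-0.007,-0.012],[0.002,0.006,0]],
    [[0.358,-0.007,-0.012],[0.002,0.006,0]]
  ]
}}

```text
time_s: 13.75
tcp_pos: [0.5515, 0.2035, 0.0342]
eef_rot: [20.4, 89.9, -154.2]
contact_force: [-1.0, -0.3, -0.5]
gripper_width: 0.0872
```

Request:
{"method": "send_rows", "body": {
  "plan": [
    [[0,0,0],[0,0,0]],
    [[0,0,0],[0,0,0]],
    [[0,0,0],[0,0,0]],
    [[0,0,0],[0,0,0]],
    [[0,0,0],[0,0,0]]
  ],
  "jaw": -1,
  "force": 20
}}

```text
time_s: 14.25
tcp_pos: [0.5516, 0.2037, 0.0345]
eef_rot: [10.5, 90.0, -164.1]
contact_force: [-0.1, 0.2, 1.3]
gripper_width: 0.0532
```

Run:
```python
from h import *
plan((.552,.204,.14,95.4),(.555,.064,.14,95.4),(.56,-.076,.14,95.4),(.565,-.216,.14,95.4),(.5696,-.27,.085,95.4))
```

```text
jaw now -84.64 P [0.5516 0.2037 0.0345] j [ 39.3  24.9 -24.3  -0.  -40.9  56.1] t 14.25
[-0.703, -0.002, -0.002] [-0.001, 0.001, -0.0] 
[0.0, 0.931, 0.068] [0.0, 0.0, 0.0] 
[0.0, 0.932, 0.055] [0.0, 0.0, 0.0] 
[0.0, 0.932, 0.055] [0.0, 0.0, 0.0] 
[0.367, 0.361, 0.003] [0.0, 0.0, 0.0]
```

Request:
{"method": "send_rows", "body": {
  "plan": [
    [[0,0,0],[0,0,0]],
    [[0,0,0],[0,0,0]],
    [[0,0,0],[0,0,0]],
    [[0,0,0],[0,0,0]],
    [[0,0,0],[0,0,0]]
  ]
}}

```text
time_s: 14.75
tcp_pos: [0.5517, 0.2037, 0.0346]
eef_rot: [8.2, 90.0, -166.5]
contact_force: [-0.6, 0.4, 0.9]
gripper_width: 0.0355
```

Request:
{"method": "send_rows", "body": {
  "plan": [
    [[-0.1,0,0],[0,0,0]],
    [[-0.3,0,0],[0,0,0]],
    [[-0.5,0,0],[0,0,0]],
    [[-0.7,0,0],[0,0,0]],
    [[-0.703,0,0],[0,0,0]]
  ]
}}

```text
time_s: 15.25
tcp_pos: [0.5538, 0.205, 0.1444]
eef_rot: [-152.5, 89.6, 32.9]
contact_force: [0.9, 1.1, -0.5]
gripper_width: 0.0355
```

Held at 35.5 mm, which matches the jar. Now I carry it.

Request:
{"method": "send_rows", "body": {
  "plan": [
    [[0,0.2,0.02],[0,0,0]],
    [[0,0.45,0.03],[0,0,0]],
    [[0,0.7,0.05],[0,0,0]],
    [[0,0.931,0.068],[0,0,0]],
    [[0,0.931,0.068],[0,0,0]]
  ]
}}

```text
time_s: 15.75
tcp_pos: [0.5557, 0.0616, 0.1432]
eef_rot: [-146.9, 89.7, 38.3]
contact_force: [-0.4, -0.2, -0.7]
gripper_width: 0.0354
```

Request:
{"method": "send_rows", "body": {
  "plan": [
    [[0,0.2,0.02],[0,0,0]],
    [[0,0.45,0.03],[0,0,0]],
    [[0,0.7,0.05],[0,0,0]],
    [[0,0.932,0.055],[0,0,0]],
    [[0,0.932,0.055],[0,0,0]]
  ]
}}

```text
time_s: 16.25
tcp_pos: [0.5598, -0.0813, 0.1421]
eef_rot: [-139.1, 89.8, 45.9]
contact_force: [-0.3, 0.3, -0.9]
gripper_width: 0.0354
```

Request:
{"method": "send_rows", "body": {
  "plan": [
    [[0,0.2,0.02],[0,0,0]],
    [[0,0.45,0.03],[0,0,0]],
    [[0,0.7,0.05],[0,0,0]],
    [[0,0.932,0.055],[0,0,0]],
    [[0,0.932,0.055],[0,0,0]]
  ]
}}

```text
time_s: 16.75
tcp_pos: [0.5637, -0.2239, 0.1409]
eef_rot: [-127.2, 89.9, 57.7]
contact_force: [-0.2, 0.8, -0.8]
gripper_width: 0.0356
```

Run:
```python
from h import *
plan((.5696,-.27,.085,95.4),(.5696,-.27,.0515,95.4))
```

```text
jaw now -85.13 P [ 0.5637 -0.2239  0.1409] j [ -3.3  19.1 -16.1  -0.2 -54.8  98.3] t 16.75
[0.372, 0.31, -0.013] [-0.012, -0.002, 0.003] 
[0.223, 0.0, 0.0] [0.0, 0.0, 0.0]
```

Request:
{"method": "send_rows", "body": {
  "plan": [
    [[0,0.31,-0.013],[-0.012,0,0]],
    [[0.12,0.31,-0.013],[-0.012,-0.002,0.003]],
    [[0.25,0.31,-0.013],[-0.012,-0.002,0.003]],
    [[0.372,0.31,-0.013],[-0.012,-0.002,0.003]],
    [[0.372,0.31,-0.013],[-0.012,-0.002,0.003]]
  ]
}}

```text
time_s: 17.25
tcp_pos: [0.5679, -0.2686, 0.0818]
eef_rot: [-17.6, 89.7, 167.8]
contact_force: [-1.1, -1.0, -0.2]
gripper_width: 0.0352
```

Run:
```python
from h import *
c=r.capture('wrist'); save(c['color'],'wr3')
plan((.5696,-.27,.051,95.4))
```

```text
jaw now -84.56 P [ 0.569  -0.269   0.0836] j [ -7.5  24.6 -16.3   0.  -49.3 103. ] t 17.3
[0.217, 0.007, -0.004] [0.001, 0.004, 0.001]
```

View pics/wr3.png

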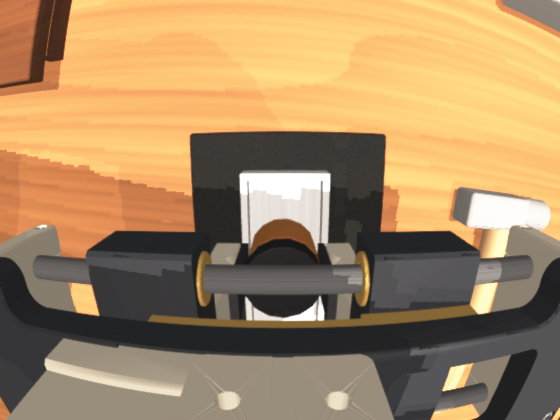

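The jar (284,265) lies over the tray's middle line (285,200). I lower it and let go.

Request:
{"method": "send_rows", "body": {
  "plan": [
    [[0.06,0.005,-0.004],[0,0,0]],
    [[0.12,0.007,-0.004],[0.001,0.004,0.001]],
    [[0.18,0.007,-0.004],[0.001,0.004,0.001]],
    [[0.217,0.007,-0.004],[0.001,0.004,0.001]],
    [[0.217,0.007,-0.004],[0.001,0.004,0.001]]
  ]
}}

```text
time_s: 17.8
tcp_pos: [0.5694, -0.2699, 0.0506]
eef_rot: [29.3, 90.0, -145.3]
contact_force: [-0.2, 0.5, -1.1]
gripper_width: 0.0353
```

Request:
{"method": "send_rows", "body": {
  "plan": [
    [[0,0,0],[0,0,0]],
    [[0,0,0],[0,0,0]],
    [[0,0,0],[0,0,0]],
    [[0,0,0],[0,0,0]],
    [[0,0,0],[0,0,0]]
  ],
  "jaw": 1
}}

```text
time_s: 18.3
tcp_pos: [0.5695, -0.2699, 0.0507]
eef_rot: [44.2, 90.0, -130.4]
contact_force: [-0.1, -0.1, 0.9]
gripper_width: 0.0705
```

Request:
{"method": "send_rows", "body": {
  "plan": [
    [[-0.15,0,0],[0,0,0]],
    [[-0.3,0,0],[0,0,0]],
    [[-0.5,0,0],[0,0,0]],
    [[-0.65,0,0],[0,0,0]],
    [[-0.65,0,0],[0,0,0]]
  ]
}}

```text
time_s: 18.8
tcp_pos: [0.5715, -0.2705, 0.1522]
eef_rot: [155.8, 89.6, -18.8]
contact_force: [0.1, -0.8, 0.3]
gripper_width: 0.0877
```

Run:
```python
from h import *
c=r.capture('top'); obj(c,['stake','tin','doming'],ZT)
plan((.54,-.13,.15,95),(.51,.0,.14,80),(.475,.12,.13,60),(.436,.2187,.095,60),(.436,.2187,.035,60))
```

```text
stake 0.66 [252. 206.] top mean [0.4692 0.1384 0.0429] circ [0.4693 0.1385 0.0187] rect [0.47  0.138] [0.035 0.035] 0.117 sat 174.0
stake 0.45 [222. 221.] top mean [0.4362 0.2178 0.0429] circ [0.4367 0.2182 0.0176] rect [0.436 0.218] [0.033 0.03 ] 88.187 sat 8.0
tin 0.63 [188. 225.] top mean [0.4202 0.3093 0.0426] circ [0.4202 0.3099 0.0199] rect [0.42  0.309] [0.039 0.035] 89.482 sat 23.0
doming 0.58 [180. 182.] top mean [0.5314 0.3383 0.0406] circ [0.532  0.3382 0.0229] rect [0.532 0.339] [0.039 0.034] 67.591 sat 23.0
jaw now -84.62 P [ 0.5689 -0.2697  0.1473] j [ -7.6  20.7 -12.6   0.  -56.7 103. ] t 19.0
[-0.017, -0.945, 0.104] [0.009, 0.002, 0.0] 
[0.067, -0.881, 0.124] [0.333, 0.0, 0.0] 
[0.067, -0.747, 0.369] [0.444, 0.0, 0.0] 
[0.233, -0.44, 0.554] [0.0, 0.0, 0.0] 
[0.4, 0.0, 0.0] [0.0, 0.0, 0.0]
```

Request:
{"method": "send_rows", "body": {
  "plan": [
    [[-0.017,-0.945,0.104],[0,0,0]],
    [[-0.017,-0.945,0.104],[0,0,0]],
    [[-0.017,-0.945,0.104],[0.009,0,0]],
    [[-0.017,-0.945,0.104],[0.009,0.002,0]],
    [[-0.017,-0.945,0.104],[0.009,0.002,0]]
  ]
}}

```text
time_s: 19.5
tcp_pos: [0.5397, -0.129, 0.1494]
eef_rot: [-19.7, 89.9, 165.4]
contact_force: [1.4, -0.1, -0.7]
gripper_width: 0.0876
```

Request:
{"method": "send_rows", "body": {
  "plan": [
    [[0.067,-0.881,0.124],[0.333,0,0]],
    [[0.067,-0.881,0.124],[0.333,0,0]],
    [[0.067,-0.881,0.124],[0.333,0,0]],
    [[0.067,-0.881,0.124],[0.333,0,0]],
    [[0.067,-0.881,0.124],[0.333,0,0]]
  ]
}}

```text
time_s: 20.0
tcp_pos: [0.5094, 0.0009, 0.139]
eef_rot: [18.5, 89.9, -171.2]
contact_force: [-0.1, -0.1, 0.5]
gripper_width: 0.0876
```

Request:
{"method": "send_rows", "body": {
  "plan": [
    [[0.067,-0.747,0.369],[0.444,0,0]],
    [[0.067,-0.747,0.369],[0.444,0,0]],
    [[0.067,-0.747,0.369],[0.444,0,0]],
    [[0.067,-0.747,0.369],[0.444,0,0]],
    [[0.067,-0.747,0.369],[0.444,0,0]]
  ]
}}

```text
time_s: 20.5
tcp_pos: [0.4743, 0.1202, 0.1287]
eef_rot: [49.5, 89.9, -160.2]
contact_force: [0.4, -0.0, 0.7]
gripper_width: 0.0877
```

Request:
{"method": "send_rows", "body": {
  "plan": [
    [[0.1,-0.44,0.554],[0,0,0]],
    [[0.2,-0.44,0.554],[0,0,0]],
    [[0.233,-0.44,0.554],[0,0,0]],
    [[0.233,-0.44,0.554],[0,0,0]],
    [[0.233,-0.44,0.554],[0,0,0]]
  ]
}}

```text
time_s: 21.0
tcp_pos: [0.4354, 0.2173, 0.0936]
eef_rot: [61.5, 89.8, -148.3]
contact_force: [0.3, -0.1, 0.0]
gripper_width: 0.0877
```

Run:
```python
from h import *
plan((.4365,.218,.035,60))
```

```text
jaw now -119.74 P [0.4354 0.2173 0.0936] j [ 49.7  12.2 -33.9  -0.1 -44.1  10.6] t 21.0
[0.391, -0.009, -0.005] [0.006, 0.002, -0.004]
```

Request:
{"method": "send_rows", "body": {
  "plan": [
    [[0.1,-0.009,-0.005],[0,0,0]],
    [[0.2,-0.009,-0.005],[0.006,0.002,-0.004]],
    [[0.3,-0.009,-0.005],[0.006,0.002,-0.004]],
    [[0.391,-0.009,-0.005],[0.006,0.002,-0.004]],
    [[0.391,-0.009,-0.005],[0.006,0.002,-0.004]]
  ]
}}

```text
time_s: 21.5
tcp_pos: [0.4367, 0.2158, 0.034]
eef_rot: [74.4, 89.9, -135.7]
contact_force: [-0.6, -0.4, -0.2]
gripper_width: 0.0876
```

Request:
{"method": "send_rows", "body": {
  "plan": [
    [[0,0,0],[0,0,0]],
    [[0,0,0],[0,0,0]],
    [[0,0,0],[0,0,0]],
    [[0,0,0],[0,0,0]],
    [[0,0,0],[0,0,0]]
  ],
  "jaw": -1,
  "force": 25
}}

```text
time_s: 22.0
tcp_pos: [0.4368, 0.2161, 0.0344]
eef_rot: [73.2, 89.9, -136.9]
contact_force: [-0.8, 0.8, 0.3]
gripper_width: 0.0535
```

Request:
{"method": "send_rows", "body": {
  "plan": [
    [[0,0,0],[0,0,0]],
    [[0,0,0],[0,0,0]],
    [[0,0,0],[0,0,0]],
    [[0,0,0],[0,0,0]],
    [[0,0,0],[0,0,0]]
  ]
}}

```text
time_s: 22.5
tcp_pos: [0.437, 0.2165, 0.0346]
eef_rot: [70.7, 90.0, -139.4]
contact_force: [0.1, 1.3, 3.1]
gripper_width: 0.0376
```

Request:
{"method": "send_rows", "body": {
  "plan": [
    [[-0.1,0,0],[0,0,0]],
    [[-0.3,0,0],[0,0,0]],
    [[-0.5,0,0],[0,0,0]],
    [[-0.7,0,0],[0,0,0]],
    [[-0.7,0,0],[0,0,0]]
  ]
}}

```text
time_s: 23.0
tcp_pos: [0.4385, 0.2177, 0.1431]
eef_rot: [-107.4, 89.7, 42.5]
contact_force: [-0.1, -0.2, -1.2]
gripper_width: 0.0374
```

Run:
```python
from h import *
plan((.455,.09,.14,72),(.46,-.05,.14,88),(.462,-.18,.14,95.4),(.4621,-.2801,.085,95.4),(.4621,-.2801,.051,95.4))
```

```text
jaw now -120.08 P [0.4385 0.2177 0.1431] j [ 49.5   8.4 -30.6   0.  -50.7  10.4] t 23.0
[0.018, 0.682, -0.522] [-0.269, -0.002, 0.006] 
[0.0, 0.877, -0.32] [-0.356, 0.0, 0.0] 
[0.0, 0.866, -0.044] [-0.164, 0.0, 0.0] 
[0.367, 0.664, 0.062] [0.0, 0.0, 0.0] 
[0.227, 0.0, 0.0] [0.0, 0.0, 0.0]
```

Request:
{"method": "send_rows", "body": {
  "plan": [
    [[0,0.17,-0.13],[-0.06,0,0]],
    [[0.01,0.4,-0.3],[-0.15,0,0]],
    [[0.018,0.6,-0.46],[-0.23,0,0]],
    [[0.018,0.682,-0.522],[-0.269,0,0.006]],
    [[0.018,0.682,-0.522],[-0.269,0,0.006]]
  ]
}}

```text
time_s: 23.5
tcp_pos: [0.454, 0.0877, 0.139]
eef_rot: [93.8, 89.9, -104.3]
contact_force: [1.3, 0.0, -0.7]
gripper_width: 0.0377
```

Request:
{"method": "send_rows", "body": {
  "plan": [
    [[0,0.2,-0.08],[-0.08,0,0]],
    [[0,0.45,-0.16],[-0.18,0,0]],
    [[0,0.7,-0.26],[-0.28,0,0]],
    [[0,0.877,-0.32],[-0.356,0,0]],
    [[0,0.877,-0.32],[-0.356,0,0]]
  ]
}}

```text
time_s: 24.0
tcp_pos: [0.4579, -0.0542, 0.1384]
eef_rot: [47.8, 89.8, -134.3]
contact_force: [-0.2, 1.3, -0.8]
gripper_width: 0.0377
```

Request:
{"method": "send_rows", "body": {
  "plan": [
    [[0,0.2,-0.01],[-0.04,0,0]],
    [[0,0.45,-0.02],[-0.08,0,0]],
    [[0,0.7,-0.04],[-0.13,0,0]],
    [[0,0.866,-0.044],[-0.164,0,0]],
    [[0,0.866,-0.044],[-0.164,0,0]]
  ]
}}

```text
time_s: 24.5
tcp_pos: [0.4593, -0.1856, 0.1378]
eef_rot: [28.2, 89.7, -146.8]
contact_force: [-0.1, -0.4, -2.2]
gripper_width: 0.0372
```

Request:
{"method": "send_rows", "body": {
  "plan": [
    [[0,0.25,0.02],[0,0,0]],
    [[0.05,0.5,0.04],[0,0,0]],
    [[0.2,0.664,0.062],[0,0,0]],
    [[0.34,0.664,0.062],[0,0,0]],
    [[0.34,0.664,0.062],[0,0,0]]
  ]
}}

```text
time_s: 25.0
tcp_pos: [0.4567, -0.2847, 0.0838]
eef_rot: [-1.7, 89.4, -176.8]
contact_force: [-0.2, 0.7, -1.4]
gripper_width: 0.0376
```

Run:
```python
from h import *
plan((.4621,-.2801,.051,95.4))
```

```text
jaw now -85.09 P [ 0.4567 -0.2847  0.0838] j [-11.   17.4 -28.    0.2 -45.1 105.7] t 25.0
[0.219, -0.027, -0.041] [-0.011, 0.013, 0.0]
```

Request:
{"method": "send_rows", "body": {
  "plan": [
    [[0,-0.027,-0.041],[-0.011,0.013,0]],
    [[0,-0.027,-0.041],[-0.011,0.013,0]],
    [[0,-0.027,-0.041],[-0.011,0.013,0]],
    [[0.05,-0.027,-0.041],[-0.011,0.013,0]],
    [[0.1,-0.027,-0.041],[-0.011,0.013,0]]
  ]
}}

```text
time_s: 25.5
tcp_pos: [0.4628, -0.2799, 0.069]
eef_rot: [178.1, 89.9, 3.5]
contact_force: [0.3, 0.2, -2.0]
gripper_width: 0.0372
```

Run:
```python
from h import *
plan((.4621,-.2801,.051,95.4))
```

```text
jaw now -84.57 P [ 0.4628 -0.2799  0.069 ] j [-10.4  18.5 -28.8  -0.  -42.5 105.9] t 25.5
[0.12, 0.001, 0.005] [0.001, -0.002, -0.0]
```

Request:
{"method": "send_rows", "body": {
  "plan": [
    [[0.04,0.001,0.005],[0,0,0]],
    [[0.08,0.001,0.005],[0,0,0]],
    [[0.11,0.001,0.005],[0,0,0]],
    [[0.12,0.001,0.005],[0,0,0]],
    [[0.12,0.001,0.005],[0,0,0]]
  ]
}}

```text
time_s: 26.0
tcp_pos: [0.462, -0.2801, 0.0509]
eef_rot: [178.9, 89.9, 4.4]
contact_force: [-0.1, -0.4, -2.0]
gripper_width: 0.0379
```

Request:
{"method": "send_rows", "body": {
  "plan": [
    [[0,0,0],[0,0,0]],
    [[0,0,0],[0,0,0]],
    [[0,0,0],[0,0,0]],
    [[0,0,0],[0,0,0]],
    [[0,0,0],[0,0,0]]
  ],
  "jaw": 1
}}

```text
time_s: 26.5
tcp_pos: [0.462, -0.2802, 0.0509]
eef_rot: [175.9, 89.9, 1.3]
contact_force: [-1.0, 0.5, -0.9]
gripper_width: 0.0718
```

Request:
{"method": "send_rows", "body": {
  "plan": [
    [[-0.15,0,0],[0,0,0]],
    [[-0.3,0,0],[0,0,0]],
    [[-0.5,0,0],[0,0,0]],
    [[-0.65,0,0],[0,0,0]],
    [[-0.65,0,0],[0,0,0]]
  ]
}}

```text
time_s: 27.0
tcp_pos: [0.4638, -0.2808, 0.1519]
eef_rot: [160.6, 89.6, -13.9]
contact_force: [0.3, 0.4, 0.8]
gripper_width: 0.0877
```

Run:
```python
from h import *
c=r.capture('top'); obj(c,['tin','doming'],ZT)
plan((.45,-.14,.15,95.4),(.44,-.0,.15,95.4),(.43,.13,.14,95.4),(.42,.24,.12,95.4),(.4203,.3095,.09,95.4),(.4203,.3095,.035,95.4))
```

```text
tin 0.69 [190. 224.] top mean [0.4204 0.3091 0.0428] circ [0.4205 0.3093 0.0194] rect [0.42 0.31] [0.038 0.035] 89.989 sat 23.0
doming 0.76 [177. 181.] top mean [0.531  0.3388 0.0409] circ [0.5317 0.3393 0.0235] rect [0.531 0.34 ] [0.042 0.033] 71.162 sat 24.0
jaw now -84.59 P [ 0.4615 -0.28    0.1481] j [-10.5  12.8 -24.1  -0.  -53.1 105.9] t 27.15
[-0.012, -0.936, -0.012] [0.0, -0.002, 0.0] 
[0.0, -0.935, -0.021] [0.0, 0.0, 0.0] 
[0.067, -0.869, -0.015] [0.0, 0.0, 0.0] 
[0.133, -0.736, -0.003] [0.0, 0.0, 0.0] 
[0.2, -0.461, -0.046] [0.0, 0.0, 0.0] 
[0.367, 0.0, 0.0] [0.0, 0.0, 0.0]
```

Request:
{"method": "send_rows", "body": {
  "plan": [
    [[-0.012,-0.936,-0.012],[0,0,0]],
    [[-0.012,-0.936,-0.012],[0,0,0]],
    [[-0.012,-0.936,-0.012],[0,0,0]],
    [[-0.012,-0.936,-0.012],[0,0,0]],
    [[-0.012,-0.936,-0.012],[0,0,0]]
  ]
}}

```text
time_s: 27.65
tcp_pos: [0.4498, -0.1392, 0.1494]
eef_rot: [-144.7, 90.0, 40.9]
contact_force: [0.3, -0.7, 0.5]
gripper_width: 0.0877
```

Request:
{"method": "send_rows", "body": {
  "plan": [
    [[0,-0.935,-0.021],[0,0,0]],
    [[0,-0.935,-0.021],[0,0,0]],
    [[0,-0.935,-0.021],[0,0,0]],
    [[0,-0.935,-0.021],[0,0,0]],
    [[0,-0.935,-0.021],[0,0,0]]
  ]
}}

```text
time_s: 28.15
tcp_pos: [0.4393, 0.0006, 0.1489]
eef_rot: [11.9, 90.0, -162.4]
contact_force: [-0.5, -0.8, 0.2]
gripper_width: 0.0875
```

Request:
{"method": "send_rows", "body": {
  "plan": [
    [[0.067,-0.869,-0.015],[0,0,0]],
    [[0.067,-0.869,-0.015],[0,0,0]],
    [[0.067,-0.869,-0.015],[0,0,0]],
    [[0.067,-0.869,-0.015],[0,0,0]],
    [[0.067,-0.869,-0.015],[0,0,0]]
  ]
}}

```text
time_s: 28.65
tcp_pos: [0.4289, 0.1295, 0.1383]
eef_rot: [27.9, 89.9, -146.5]
contact_force: [-1.0, -0.4, -0.9]
gripper_width: 0.0874
```

Request:
{"method": "send_rows", "body": {
  "plan": [
    [[0.133,-0.736,-0.003],[0,0,0]],
    [[0.133,-0.736,-0.003],[0,0,0]],
    [[0.133,-0.736,-0.003],[0,0,0]],
    [[0.133,-0.736,-0.003],[0,0,0]],
    [[0.133,-0.736,-0.003],[0,0,0]]
  ]
}}

```text
time_s: 29.15
tcp_pos: [0.4187, 0.2377, 0.1179]
eef_rot: [33.1, 89.8, -141.4]
contact_force: [0.8, -0.4, 0.1]
gripper_width: 0.0873
```

Request:
{"method": "send_rows", "body": {
  "plan": [
    [[0.1,-0.461,-0.046],[0,0,0]],
    [[0.2,-0.461,-0.046],[0,0,0]],
    [[0.2,-0.461,-0.046],[0,0,0]],
    [[0.2,-0.461,-0.046],[0,0,0]],
    [[0.2,-0.461,-0.046],[0,0,0]]
  ]
}}

```text
time_s: 29.65
tcp_pos: [0.4193, 0.3056, 0.0882]
eef_rot: [33.0, 89.8, -141.5]
contact_force: [0.9, -0.1, -0.4]
gripper_width: 0.0877
```

Run:
```python
from h import *
plan((.4203,.3094,.035,95.4))
```

```text
jaw now -84.57 P [0.4193 0.3056 0.0882] j [ 57.7  15.4 -30.3  -0.1 -44.6  37.8] t 29.65
[0.355, -0.025, -0.01] [0.001, 0.004, -0.002]
```

Request:
{"method": "send_rows", "body": {
  "plan": [
    [[0.05,-0.025,-0.01],[0,0,0]],
    [[0.16,-0.025,-0.01],[0.001,0.004,-0.002]],
    [[0.26,-0.025,-0.01],[0.001,0.004,-0.002]],
    [[0.355,-0.025,-0.01],[0.001,0.004,-0.002]],
    [[0.355,-0.025,-0.01],[0.001,0.004,-0.002]]
  ]
}}

```text
time_s: 30.15
tcp_pos: [0.4197, 0.3079, 0.0335]
eef_rot: [54.0, 89.8, -120.7]
contact_force: [-0.5, -1.3, 0.1]
gripper_width: 0.0874
```

Request:
{"method": "send_rows", "body": {
  "plan": [
    [[0,0,0],[0,0,0]],
    [[0,0,0],[0,0,0]],
    [[0,0,0],[0,0,0]],
    [[0,0,0],[0,0,0]],
    [[0,0,0],[0,0,0]]
  ],
  "jaw": -1,
  "force": 25
}}

```text
time_s: 30.65
tcp_pos: [0.4199, 0.3082, 0.034]
eef_rot: [55.5, 89.9, -119.2]
contact_force: [0.1, 0.5, 0.0]
gripper_width: 0.0534
```

Request:
{"method": "send_rows", "body": {
  "plan": [
    [[0,0,0],[0,0,0]],
    [[0,0,0],[0,0,0]],
    [[0,0,0],[0,0,0]],
    [[0,0,0],[0,0,0]],
    [[0,0,0],[0,0,0]]
  ]
}}

```text
time_s: 31.15
tcp_pos: [0.42, 0.3084, 0.0342]
eef_rot: [58.2, 89.9, -116.5]
contact_force: [-0.9, 1.0, 2.8]
gripper_width: 0.0391
```

Request:
{"method": "send_rows", "body": {
  "plan": [
    [[-0.1,0,0],[0,0,0]],
    [[-0.3,0,0],[0,0,0]],
    [[-0.5,0,0],[0,0,0]],
    [[-0.7,0,0],[0,0,0]],
    [[-0.7,0,0],[0,0,0]]
  ]
}}

```text
time_s: 31.65
tcp_pos: [0.4214, 0.3102, 0.1429]
eef_rot: [-139.5, 89.7, 45.9]
contact_force: [0.3, 0.4, -0.8]
gripper_width: 0.0396
```

Run:
```python
from h import *
plan((.415,.18,.14,95.4),(.415,.05,.14,95.4),(.41,-.08,.14,95.4),(.41,-.21,.13,95.4),(.4084,-.2852,.085,95.4))
```

```text
jaw now -84.63 P [0.4214 0.3102 0.1429] j [ 57.9  11.5 -26.6   0.1 -51.6  37.4] t 31.65
[0.016, 0.86, 0.124] [-0.001, -0.005, 0.004] 
[0.0, 0.863, 0.082] [0.0, 0.0, 0.0] 
[0.0, 0.86, 0.115] [0.0, 0.0, 0.0] 
[0.067, 0.863, 0.082] [0.0, 0.0, 0.0] 
[0.3, 0.498, 0.058] [0.0, 0.0, 0.0]
```

Gripped at 39.5 mm, which matches the tin. Carrying it over.

Request:
{"method": "send_rows", "body": {
  "plan": [
    [[0,0.2,0.03],[0,0,0]],
    [[0.01,0.42,0.06],[0,0,0]],
    [[0.016,0.65,0.09],[0,0,0]],
    [[0.016,0.86,0.124],[0,-0.005,0.004]],
    [[0.016,0.86,0.124],[0,-0.005,0.004]]
  ]
}}

```text
time_s: 32.15
tcp_pos: [0.4132, 0.1763, 0.1389]
eef_rot: [27.5, 89.8, -147.3]
contact_force: [-0.1, 0.9, -1.5]
gripper_width: 0.0395
```

Request:
{"method": "send_rows", "body": {
  "plan": [
    [[0,0.2,0.02],[0,0,0]],
    [[0,0.42,0.04],[0,0,0]],
    [[0,0.65,0.06],[0,0,0]],
    [[0,0.863,0.082],[0,0,0]],
    [[0,0.863,0.082],[0,0,0]]
  ]
}}

```text
time_s: 32.65
tcp_pos: [0.4114, 0.0435, 0.1383]
eef_rot: [23.8, 89.7, -151.2]
contact_force: [-0.1, 0.7, -1.7]
gripper_width: 0.0394
```

Request:
{"method": "send_rows", "body": {
  "plan": [
    [[0,0.2,0.02],[0,0,0]],
    [[0,0.42,0.05],[0,0,0]],
    [[0,0.65,0.09],[0,0,0]],
    [[0,0.86,0.115],[0,0,0]],
    [[0,0.86,0.115],[0,0,0]]
  ]
}}

```text
time_s: 33.15
tcp_pos: [0.4049, -0.0885, 0.138]
eef_rot: [20.3, 89.6, -154.8]
contact_force: [0.2, 0.6, -1.3]
gripper_width: 0.0395
```

Request:
{"method": "send_rows", "body": {
  "plan": [
    [[0,0.2,0.02],[0,0,0]],
    [[0.02,0.42,0.04],[0,0,0]],
    [[0.04,0.65,0.06],[0,0,0]],
    [[0.067,0.863,0.082],[0,0,0]],
    [[0.067,0.863,0.082],[0,0,0]]
  ]
}}

```text
time_s: 33.65
tcp_pos: [0.4034, -0.2203, 0.1271]
eef_rot: [15.3, 89.5, -160.0]
contact_force: [0.0, 0.4, -1.7]
gripper_width: 0.0394
```

Run:
```python
from h import *
plan((.4084,-.2852,.085,95.4))
```

```text
jaw now -85.29 P [ 0.4034 -0.2203  0.1271] j [ -3.8   7.2 -34.8   0.3 -48.5  98.3] t 33.65
[0.282, 0.433, -0.0] [-0.015, 0.011, -0.003]
```

Request:
{"method": "send_rows", "body": {
  "plan": [
    [[0,0.25,0],[-0.01,0.01,0]],
    [[0.1,0.433,0],[-0.015,0.011,-0.003]],
    [[0.22,0.433,0],[-0.015,0.011,-0.003]],
    [[0.282,0.433,0],[-0.015,0.011,-0.003]],
    [[0.282,0.433,0],[-0.015,0.011,-0.003]]
  ]
}}

```text
time_s: 34.15
tcp_pos: [0.4076, -0.284, 0.0834]
eef_rot: [-21.4, 89.8, 164.0]
contact_force: [-0.4, 0.9, -0.2]
gripper_width: 0.0395
```

Run:
```python
from h import *
c=r.capture('wrist'); save(c['color'],'wr4')
plan((.4084,-.2852,.0507,95.4))
```

```text
jaw now -84.55 P [ 0.4083 -0.2842  0.0845] j [-12.2  13.8 -33.2   0.  -43.  107.6] t 34.2
[0.225, 0.007, -0.001] [0.001, 0.002, 0.001]
```

View pics/wr4.png

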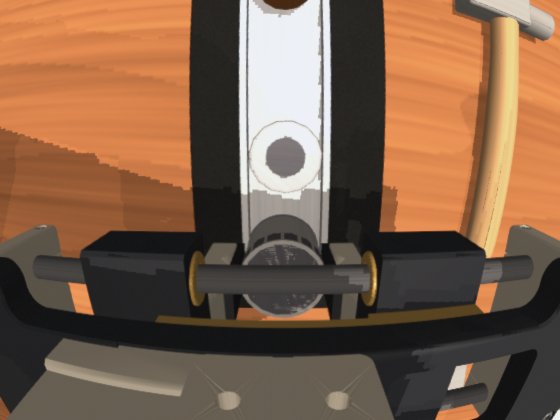

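The stake (285,155) stands upright on the tray's middle line, and the tin (284,275) is centred above its slot.

Request:
{"method": "send_rows", "body": {
  "plan": [
    [[0.05,0.007,0],[0,0,0]],
    [[0.12,0.007,0],[0.001,0.002,0.001]],
    [[0.18,0.007,0],[0.001,0.002,0.001]],
    [[0.225,0.007,0],[0.001,0.002,0.001]],
    [[0.225,0.007,0],[0.001,0.002,0.001]]
  ]
}}

```text
time_s: 34.7
tcp_pos: [0.408, -0.2851, 0.0499]
eef_rot: [-3.1, 89.9, -177.7]
contact_force: [-0.7, -0.5, -1.3]
gripper_width: 0.0394
```

Request:
{"method": "send_rows", "body": {
  "plan": [
    [[0,0,0],[0,0,0]],
    [[0,0,0],[0,0,0]],
    [[0,0,0],[0,0,0]],
    [[0,0,0],[0,0,0]],
    [[0,0,0],[0,0,0]]
  ],
  "jaw": 1
}}

```text
time_s: 35.2
tcp_pos: [0.4081, -0.2851, 0.0501]
eef_rot: [1.3, 89.9, -173.3]
contact_force: [-0.6, 0.4, 0.7]
gripper_width: 0.074
```

Request:
{"method": "send_rows", "body": {
  "plan": [
    [[-0.15,0,0],[0,0,0]],
    [[-0.3,0,0],[0,0,0]],
    [[-0.5,0,0],[0,0,0]],
    [[-0.68,0,0],[0,0,0]],
    [[-0.68,0,0],[0,0,0]]
  ]
}}

```text
time_s: 35.7
tcp_pos: [0.4104, -0.286, 0.1559]
eef_rot: [150.2, 89.7, -24.3]
contact_force: [0.8, -0.3, -0.6]
gripper_width: 0.0875
```

Run:
```python
from h import *
c=r.capture('top'); obj(c,['doming','tin'],ZT)
c['color']; save(c['color'],'top3')
# doming white-top rectangle orientation
p,u,v=pts(c); k=(abs(p[:,0]-.531)<.045)&(abs(p[:,1]-.339)<.045)&(p[:,2]>.033); print(rect(p[k]),k.sum())
plan((.43,-.16,.15,105),(.455,-.03,.15,130),(.48,.1,.14,155),(.505,.22,.13,162),(.5315,.3387,.095,161))
```

```text
(array([0.53224134, 0.33995277]), array([0.04011498, 0.03536091]), 71.72303009033203) 200
jaw now -84.6 P [ 0.4079 -0.285   0.1518] j [-12.3   8.8 -28.8   0.  -52.5 107.7] t 35.85
[0.012, -0.815, -0.225] [-0.213, 0.001, 0.0] 
[0.0, -0.794, -0.385] [-0.556, 0.0, 0.0] 
[0.067, -0.557, -0.685] [-0.556, 0.0, 0.0] 
[0.067, -0.187, -0.795] [-0.156, 0.0, 0.0] 
[0.233, -0.077, -0.807] [0.022, 0.0, 0.0]
```

Request:
{"method": "send_rows", "body": {
  "plan": [
    [[0.012,-0.815,-0.225],[-0.213,0,0]],
    [[0.012,-0.815,-0.225],[-0.213,0,0]],
    [[0.012,-0.815,-0.225],[-0.213,0,0]],
    [[0.012,-0.815,-0.225],[-0.213,0,0]],
    [[0.012,-0.815,-0.225],[-0.213,0,0]]
  ]
}}

```text
time_s: 36.35
tcp_pos: [0.4295, -0.1595, 0.1491]
eef_rot: [-19.2, 89.8, 175.9]
contact_force: [0.1, -0.5, -0.3]
gripper_width: 0.0878
```

Request:
{"method": "send_rows", "body": {
  "plan": [
    [[0,-0.794,-0.385],[-0.556,0,0]],
    [[0,-0.794,-0.385],[-0.556,0,0]],
    [[0,-0.794,-0.385],[-0.556,0,0]],
    [[0,-0.794,-0.385],[-0.556,0,0]],
    [[0,-0.794,-0.385],[-0.556,0,0]]
  ]
}}

```text
time_s: 36.85
tcp_pos: [0.454, -0.0297, 0.1483]
eef_rot: [-35.3, 89.7, -175.2]
contact_force: [0.4, -0.8, -0.6]
gripper_width: 0.0878
```

Request:
{"method": "send_rows", "body": {
  "plan": [
    [[0.067,-0.557,-0.685],[-0.556,0,0]],
    [[0.067,-0.557,-0.685],[-0.556,0,0]],
    [[0.067,-0.557,-0.685],[-0.556,0,0]],
    [[0.067,-0.557,-0.685],[-0.556,0,0]],
    [[0.067,-0.557,-0.685],[-0.556,0,0]]
  ]
}}

```text
time_s: 37.35
tcp_pos: [0.4785, 0.0994, 0.1374]
eef_rot: [-53.2, 89.7, -168.2]
contact_force: [-0.4, -0.6, -0.2]
gripper_width: 0.0873
```

Request:
{"method": "send_rows", "body": {
  "plan": [
    [[0.067,-0.187,-0.795],[-0.156,0,0]],
    [[0.067,-0.187,-0.795],[-0.156,0,0]],
    [[0.067,-0.187,-0.795],[-0.156,0,0]],
    [[0.067,-0.187,-0.795],[-0.156,0,0]],
    [[0.067,-0.187,-0.795],[-0.156,0,0]]
  ]
}}

```text
time_s: 37.85
tcp_pos: [0.5033, 0.2178, 0.1266]
eef_rot: [-54.8, 89.6, -163.0]
contact_force: [-0.8, -1.1, 0.7]
gripper_width: 0.0874
```

Request:
{"method": "send_rows", "body": {
  "plan": [
    [[0.1,-0.077,-0.807],[0.022,0,0]],
    [[0.2,-0.077,-0.807],[0.022,0,0]],
    [[0.233,-0.077,-0.807],[0.022,0,0]],
    [[0.233,-0.077,-0.807],[0.022,0,0]],
    [[0.233,-0.077,-0.807],[0.022,0,0]]
  ]
}}

```text
time_s: 38.35
tcp_pos: [0.5296, 0.3346, 0.0906]
eef_rot: [-47.7, 89.5, -156.9]
contact_force: [-0.1, -0.1, 1.8]
gripper_width: 0.0878
```

Run:
```python
from h import *
c=r.capture('wrist'); save(c['color'],'wr5')
plan((.532,.3392,.035,161.2))
```

```text
jaw now -19.24 P [0.5298 0.3345 0.0912] j [ 50.   24.  -15.9  -0.3 -50.5 111. ] t 38.4
[0.375, 0.006, -0.036] [-0.01, 0.007, 0.008]
```

View pics/wr5.png

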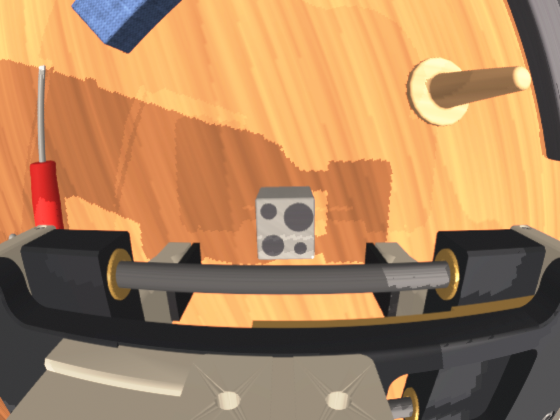

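The doming block (286,225) is square to the jaws and midway between them, and the cone (460,90) is well clear.

Request:
{"method": "send_rows", "body": {
  "plan": [
    [[0.03,0.006,-0.036],[-0.01,0.007,0.008]],
    [[0.14,0.006,-0.036],[-0.01,0.007,0.008]],
    [[0.26,0.006,-0.036],[-0.01,0.007,0.008]],
    [[0.37,0.006,-0.036],[-0.01,0.007,0.008]],
    [[0.372,0.006,-0.036],[-0.01,0.007,0.008]]
  ]
}}

```text
time_s: 38.9
tcp_pos: [0.5311, 0.3372, 0.0338]
eef_rot: [-32.7, 89.8, -141.5]
contact_force: [-0.0, -1.0, 0.7]
gripper_width: 0.0879
```

Request:
{"method": "send_rows", "body": {
  "plan": [
    [[0,0,0],[0,0,0]],
    [[0,0,0],[0,0,0]],
    [[0,0,0],[0,0,0]],
    [[0,0,0],[0,0,0]],
    [[0,0,0],[0,0,0]]
  ],
  "jaw": -1,
  "force": 45
}}

```text
time_s: 39.4
tcp_pos: [0.5313, 0.3374, 0.0344]
eef_rot: [-36.6, 89.9, -145.4]
contact_force: [-0.3, 0.6, 0.0]
gripper_width: 0.0532
```

Request:
{"method": "send_rows", "body": {
  "plan": [
    [[0,0,0],[0,0,0]],
    [[0,0,0],[0,0,0]],
    [[0,0,0],[0,0,0]],
    [[0,0,0],[0,0,0]],
    [[0,0,0],[0,0,0]]
  ]
}}

```text
time_s: 39.9
tcp_pos: [0.5314, 0.3375, 0.0345]
eef_rot: [-34.1, 89.9, -143.0]
contact_force: [0.0, -0.6, 2.1]
gripper_width: 0.0355
```

Request:
{"method": "send_rows", "body": {
  "plan": [
    [[-0.1,0,0],[0,0,0]],
    [[-0.3,0,0],[0,0,0]],
    [[-0.5,0,0],[0,0,0]],
    [[-0.7,0,0],[0,0,0]],
    [[-0.7,0,0],[0,0,0]]
  ]
}}

```text
time_s: 40.4
tcp_pos: [0.533, 0.3391, 0.1434]
eef_rot: [155.5, 89.7, 46.7]
contact_force: [1.3, -0.2, -3.8]
gripper_width: 0.0356
```

Run:
```python
from h import *
plan((.525,.22,.14,147),(.52,.09,.14,132),(.517,-.04,.14,115),(.516,-.16,.14,97),(.5159,-.255,.13,95.4),(.5159,-.2751,.085,95.4))
```

```text
jaw now -18.83 P [0.533  0.3391 0.1434] j [ 50.1  21.  -12.9   0.  -55.9 111. ] t 40.4
[0.02, 0.206, 0.769] [0.315, -0.005, -0.002] 
[0.0, 0.444, 0.745] [0.333, 0.0, 0.0] 
[0.0, 0.631, 0.595] [0.378, 0.0, 0.0] 
[0.0, 0.722, 0.344] [0.4, 0.0, 0.0] 
[0.067, 0.629, 0.078] [0.036, 0.0, 0.0] 
[0.3, 0.133, 0.013] [0.0, 0.0, 0.0]
```

Request:
{"method": "send_rows", "body": {
  "plan": [
    [[0,0.05,0.18],[0.07,0,0]],
    [[0.01,0.1,0.38],[0.15,0,0]],
    [[0.02,0.15,0.58],[0.24,0,0]],
    [[0.02,0.206,0.769],[0.315,-0.005,0]],
    [[0.02,0.206,0.769],[0.315,-0.005,0]]
  ]
}}

```text
time_s: 40.9
tcp_pos: [0.523, 0.2161, 0.1382]
eef_rot: [-12.7, 89.8, -136.0]
contact_force: [-0.9, 0.9, -3.8]
gripper_width: 0.0362
```

Request:
{"method": "send_rows", "body": {
  "plan": [
    [[0,0.1,0.18],[0.08,0,0]],
    [[0,0.22,0.37],[0.16,0,0]],
    [[0,0.33,0.56],[0.25,0,0]],
    [[0,0.444,0.745],[0.333,0,0]],
    [[0,0.444,0.745],[0.333,0,0]]
  ]
}}

```text
time_s: 41.4
tcp_pos: [0.5155, 0.0831, 0.1372]
eef_rot: [-9.6, 89.6, -148.1]
contact_force: [-0.2, 0.1, -4.5]
gripper_width: 0.0356
```

Request:
{"method": "send_rows", "body": {
  "plan": [
    [[0,0.15,0.15],[0.09,0,0]],
    [[0,0.31,0.3],[0.19,0,0]],
    [[0,0.47,0.45],[0.28,0,0]],
    [[0,0.631,0.595],[0.378,0,0]],
    [[0,0.631,0.595],[0.378,0,0]]
  ]
}}

```text
time_s: 41.9
tcp_pos: [0.5103, -0.0492, 0.1366]
eef_rot: [1.6, 89.5, -154.2]
contact_force: [-0.0, 0.2, -4.0]
gripper_width: 0.0352
```

Request:
{"method": "send_rows", "body": {
  "plan": [
    [[0,0.18,0.09],[0.1,0,0]],
    [[0,0.36,0.17],[0.2,0,0]],
    [[0,0.54,0.26],[0.3,0,0]],
    [[0,0.722,0.344],[0.4,0,0]],
    [[0,0.722,0.344],[0.4,0,0]]
  ]
}}

```text
time_s: 42.4
tcp_pos: [0.5072, -0.1708, 0.136]
eef_rot: [16.0, 89.4, -158.1]
contact_force: [-1.1, -0.1, -4.3]
gripper_width: 0.0358
```

Run:
```python
from h import *
plan((.5159,-.26,.13,95.4),(.5159,-.2751,.085,95.4))
```

```text
jaw now -84.04 P [ 0.5072 -0.1708  0.136 ] j [  2.5  13.5 -25.2   0.3 -51.9  93.3] t 42.4
[0.042, 0.597, 0.004] [0.012, 0.013, -0.004] 
[0.3, 0.1, 0.009] [0.0, 0.0, 0.0]
```

Request:
{"method": "send_rows", "body": {
  "plan": [
    [[0.02,0.15,0],[0.006,0.006,0]],
    [[0.042,0.35,0],[0.012,0.013,-0.004]],
    [[0.042,0.597,0.004],[0.012,0.013,-0.004]],
    [[0.042,0.597,0.004],[0.012,0.013,-0.004]],
    [[0.042,0.597,0.004],[0.012,0.013,-0.004]]
  ]
}}

```text
time_s: 42.9
tcp_pos: [0.5156, -0.2597, 0.1288]
eef_rot: [-35.9, 89.9, 149.5]
contact_force: [-1.1, 0.8, -4.5]
gripper_width: 0.036
```

Request:
{"method": "send_rows", "body": {
  "plan": [
    [[0.05,0.1,0],[0,0,0]],
    [[0.15,0.1,0],[0,0,0]],
    [[0.25,0.1,0],[0,0,0]],
    [[0.28,0.1,0],[0,0,0]],
    [[0.28,0.1,0],[0,0,0]]
  ]
}}

```text
time_s: 43.4
tcp_pos: [0.5165, -0.2739, 0.0858]
eef_rot: [-26.4, 89.8, 159.1]
contact_force: [-0.1, -0.5, -3.1]
gripper_width: 0.0355
```

Run:
```python
from h import *
c=r.capture('wrist'); save(c['color'],'wr6')
plan((.5159,-.2751,.0507,95.4))
```

```text
jaw now -84.54 P [ 0.5171 -0.2742  0.0866] j [ -8.8  20.8 -22.   -0.  -47.3 104.3] t 43.45
[0.24, 0.006, 0.008] [0.001, 0.003, 0.001]
```

View pics/wr6.png

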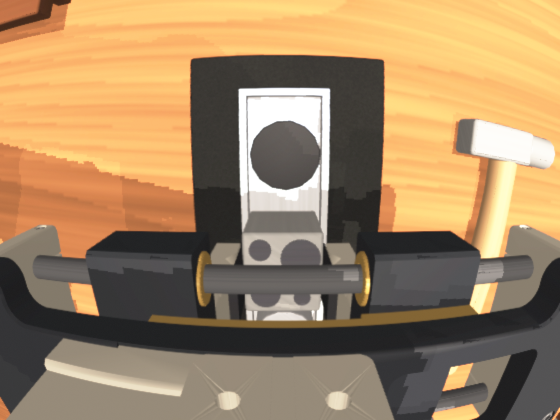

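The doming block (283,260) is aligned with the tray. The jar (285,155) stands in the tray's far slot.

Request:
{"method": "send_rows", "body": {
  "plan": [
    [[0.05,0.006,0.008],[0,0,0]],
    [[0.12,0.006,0.008],[0.001,0.003,0.001]],
    [[0.19,0.006,0.008],[0.001,0.003,0.001]],
    [[0.24,0.006,0.008],[0.001,0.003,0.001]],
    [[0.24,0.006,0.008],[0.001,0.003,0.001]]
  ]
}}

```text
time_s: 43.95
tcp_pos: [0.5158, -0.2751, 0.0502]
eef_rot: [-34.5, 90.0, 150.9]
contact_force: [0.1, -0.7, -4.3]
gripper_width: 0.0357
```

Request:
{"method": "send_rows", "body": {
  "plan": [
    [[0,0,0],[0,0,0]],
    [[0,0,0],[0,0,0]],
    [[0,0,0],[0,0,0]],
    [[0,0,0],[0,0,0]],
    [[0,0,0],[0,0,0]]
  ],
  "jaw": 1
}}

```text
time_s: 44.45
tcp_pos: [0.5159, -0.2752, 0.0503]
eef_rot: [-64.5, 90.0, 120.9]
contact_force: [-0.1, -0.1, 0.5]
gripper_width: 0.0701
```

Request:
{"method": "send_rows", "body": {
  "plan": [
    [[-0.15,0,0],[0,0,0]],
    [[-0.3,0,0],[0,0,0]],
    [[-0.5,0,0],[0,0,0]],
    [[-0.7,0,0],[0,0,0]],
    [[-0.7,0,0],[0,0,0]]
  ]
}}

```text
time_s: 44.95
tcp_pos: [0.5184, -0.276, 0.16]
eef_rot: [157.5, 89.6, -17.0]
contact_force: [0.9, 0.2, 0.4]
gripper_width: 0.0875
```

Request:
{"method": "send_rows", "body": {
  "plan": [
    [[-0.1,-0.3,0],[0,0,0]],
    [[-0.1,-0.6,0],[0,0,0]],
    [[-0.1,-0.95,0],[0,0,0]],
    [[-0.1,-0.95,0],[0,0,0]],
    [[-0.1,-0.95,0],[0,0,0]]
  ]
}}

```text
time_s: 45.45
tcp_pos: [0.5047, -0.1329, 0.1747]
eef_rot: [159.2, 89.5, -15.1]
contact_force: [0.3, -0.2, -0.7]
gripper_width: 0.0875
```

Request:
{"method": "send_rows", "body": {
  "plan": [
    [[0,-0.3,0],[0,0,0]],
    [[0,-0.6,0],[0,0,0]],
    [[0,-0.95,0],[0,0,0]],
    [[0,-0.95,0],[0,0,0]],
    [[0,-0.95,0],[0,0,0]]
  ]
}}

```text
time_s: 45.95
tcp_pos: [0.4909, 0.0093, 0.1741]
eef_rot: [157.4, 89.6, -16.8]
contact_force: [0.0, -0.7, -0.7]
gripper_width: 0.0878
```

Run:
```python
from h import *
c=r.capture('top'); save(c['color'],'topf')
img=cv2.resize(c['color'][120:270,340:500],None,fx=4,fy=4,interpolation=cv2.INTER_CUBIC); save(img,'cropf')
p,u,v=pts(c); a=np.radians(5.4); t=np.array([.489,-.2776])
d=p[:,:2]-t; X=d@[np.cos(a),np.sin(a)]; Y=d@[-np.sin(a),np.cos(a)]
for n,s in [('tin',-.081),('stake',-.027),('doming',.027),('jar',.081)]:
    k=(abs(X-s)<.027)&(abs(Y)<.04)&(p[:,2]>.045); print(n,k.sum(),X[k].mean().round(4),Y[k].mean().round(4),'top z',np.median(p[k,2]).round(4), np.percentile(p[k,2],[10,90]).round(4),'exp',ZT[n]+.016)
k=(abs(X)<.14)&(abs(Y)<.04)&(p[:,2]>.018)&(p[:,2]<.034); print('tray',X[k].min(),X[k].max(),Y[k].min(),Y[k].max())
print(r.get_state()['tcp_pos'])
```

```text
tin 151 -0.0945 0.0026 top z 0.0586 [0.0554 0.0616] exp 0.058
stake 173 -0.0295 0.0019 top z 0.0589 [0.0547 0.0621] exp 0.058
doming 214 0.0292 0.0018 top z 0.0567 [0.053  0.0599] exp 0.056
jar 163 0.0803 0.0027 top z 0.0631 [0.0541 0.0659] exp 0.062
tray -0.12879700180136225 0.1383809758274004 -0.03989143687947998 0.038664734268539745
[0.49084092 0.00841777 0.17409367]
```

View pics/cropf.png

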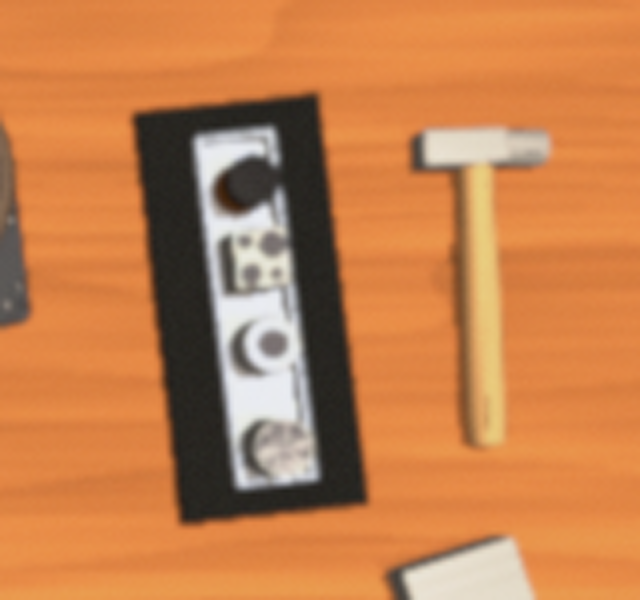

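The tin stands further toward the near end than I set it (crop (278,450)). I check its position and tilt, and the tray's pose.

Run:
```python
from h import *
a=np.radians(5.4); t=np.array([.489,-.2776]); acc=[]
for i in range(3):
    c=r.capture('top'); p,u,v=pts(c); acc.append(p)
p=np.vstack(acc); d=p[:,:2]-t; X=d@[np.cos(a),np.sin(a)]; Y=d@[-np.sin(a),np.cos(a)]
for n,s in [('tin',-.095),('stake',-.027),('doming',.027),('jar',.081)]:
    k=(abs(X-s)<.026)&(abs(Y)<.04)&(abs(p[:,2]-ZT[n]-.016)<.006)
    co=np.linalg.lstsq(np.c_[X[k],Y[k],np.ones(k.sum())],p[k,2],rcond=None)[0]
    (cx,cy),R0=cv2.minEnclosingCircle(np.c_[X,Y][k].astype(np.float32)); print(n,k.sum(),'ctr',np.round([cx,cy,R0],4),'mean',X[k].mean().round(4),Y[k].mean().round(4),'slope',co[:2].round(3))
hsv=cv2.cvtColor(c['color'],cv2.COLOR_RGB2HSV)
for q in r.trace(c,'tray')[:1]:
    v,u=np.nonzero(q['mask']);K=c['mtx'];o=c['pose'][:3,3]; ray=np.c_[(u-K[0,2])/K[0,0],(v-K[1,2])/K[1,1],np.ones(len(u))]@c['pose'][:3,:3].T
    pp=o+ray*((.028-o[2])/ray[:,2])[:,None]; print('tray',q['score'],rect(pp))
c=r.capture('side'); save(cv2.resize(c['color'][140:230,270:420],None,fx=5,fy=5,interpolation=cv2.INTER_CUBIC),'sidef')
```

```text
tin 535 ctr [-0.0981  0.0014  0.0202] mean -0.098 0.0018 slope [ 0.025 -0.006]
stake 479 ctr [-0.0289  0.0009  0.0196] mean -0.0293 0.0013 slope [-0.013 -0.007]
doming 605 ctr [0.0291 0.0018 0.026 ] mean 0.0292 0.0016 slope [ 0.007 -0.012]
jar 424 ctr [0.0804 0.0006 0.0187] mean 0.0809 0.0014 slope [-0.005 -0.014]
tray 0.82 (array([ 0.48749325, -0.27519155]), array([0.24183854, 0.05943325]), 5.555630207061768)
```

View pics/sidef.png

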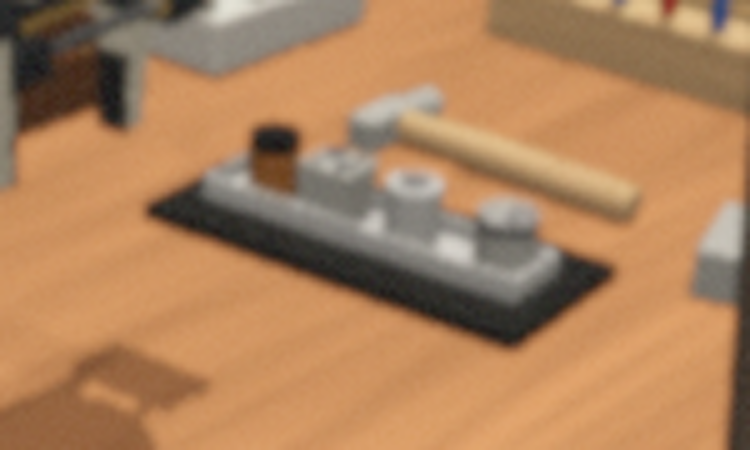

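The tin was knocked along the tray and now rests against the end wall. It is upright on the floor at about x = -0.097 m in the tray, inside the 0.101 m limit, so I leave it and hand in.

```bash
python3 -c "
from h import *
print(r.close_job(), r.get_state()['time_s'])"
```

```text
the job is handed in; nothing more can be done
the job is handed in; nothing more can be done
```

The job is done and handed in; the interface gave no verdict. I slid the tray flat out from under the shelf, set it on the pad and let go. I then packed the four loose pieces present (jar, doming block, stake, tin) upright in one row. The swage and die were absent, and I left the red look-alike alone.

Final camera checks before handing in:
- **Tray on pad:** within about 3 mm of the pad's middle, and less than 1° off in yaw.
- **Height and lean:** all four tops are within about 1 mm of the height expected for standing on the tray floor. Measured lean is at most about 0.03 rad, against a limit of 0.12.
- **Middle line:** each piece is within 2 mm of it, against a limit of 15 mm.
- **Time:** about 46 s of the 210 s allowed.

**One mismatch:** I set the tin at x = -0.081 m in the tray, but the last pictures put it at about -0.097 m, against the end wall. That fits the announced knock. It was upright and inside the ±0.101 m limit, so I left it there.

I did not measure the bystanders again at the end. The arm met no unexpected contact forces.

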